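Turn a plate over across the ridge of a turning stand

TASK

The flat aluminium plate lies feet up on the right-hand bed of the turning stand, too wide to grasp. Lever it up by its outer edge until it stands on edge against the ridge, then bring it over the ridge and let it down gently, never letting it fall, so that it stands on its four feet on the left-hand bed, lined up with the bed. Leave everything round the stand where it is.

Things in the scene. Friction and masses are not known exactly. Their poses are not given: they have to be found in the camera images.
- stand: The turning stand, fixed (it does not move). Origin on the bench under its middle, z up. An A-shaped ridge runs along its x axis; the right-hand bed is at -y, the left-hand bed at +y, mirror images. A base sheet 6 mm high lies under it all, x -75 to 75, y -118 to 118 mm; there are legs under the beds.
- right_bed (a point): Middle of the top of the right-hand bed, where the plate lies at the start. A flat shelf 10 mm thick, its top 45 mm above the bench, stand x -70 to 70, y -18 to -125 mm. Beyond its outer edge (y -125) is open bench.
- left_bed (a point): Middle of the top of the left-hand bed, where the plate must stand at the end: same height and size, stand y 18 to 125 mm. Beyond its outer edge (y 125) is open bench.
- ridge_top (a point): Middle of the flat top of the ridge, 110 mm above the bench. The ridge is 130 mm long (stand x -65 to 65), each face 8 degrees off vertical: 21 mm from the stand's middle plane at bed height, 12 mm from it at the top.
- plate: Aluminium plate, 110 mm (x) by 130 mm (y) by 10 mm (z), about 0.35 kg, origin at the middle of the slab. Its +z face has four round rubber feet, 12 mm across, 6 mm high, at x +-36 and y +49 and -19 mm. At the start +z is up, its middle 50 mm above the bench, its +y edge 2 to 12 mm from the ridge's foot. Turned over and standing on its feet, +z is down and its middle is 56 mm up.
- plate_edge (a point): Middle of the plate's outer (-y) edge; the last 39 mm of plate there have no feet. At the start it overhangs the right-hand bed by 28 to 38 mm. Raised, with the plate pushed in against the ridge's foot, the plate leans on the ridge by itself once past upright; this edge is then on top, some 60 mm clear of the ridge, and can be pinched across its 10 mm thickness.
- petri_b: a flat round 60 mm petri dish, 14 mm high, loose on the bench just beyond the far end of the ridge; leave it alone
- tape_roll: a roll of tape lying flat, 66 mm across, 19 mm high, loose on the bench just beyond the far side of the left-hand bed; leave it alone
- tube_rack: a rack of capped tubes, 54x191x96 mm, behind the stand; leave it alone
- wash_bottle: a wash bottle with bent spout, 206 mm high, behind the stand; leave it alone
- lab_timer: a small wedge-shaped timer, 56 mm high, behind the stand; leave it alone
Not all that is in view belongs to the job. There is more than one size of the plate; the one meant has the size given above.

How it is judged:
On the way:
1. the plate has been levered up: it stands on edge (upright, or leaning over the ridge by up to 36 degrees) on the right-hand side, touching the stand (angle between plate's own z axis and vertical between 1.3 and 2.2 rad and y of plate in the frame of stand below 0 m and z of plate in the frame of stand below 0.135 m and contact force between plate and stand above 0.3 N), for 0.2 s.
At the end, for the whole second after the job is handed in: The plate rests still on its four feet on the left-hand bed (feet down, level within 4 degrees, its middle 51 to 61 mm above the bench), its middle 78 to 108 mm to the left of the stand's middle and within 22 mm of it along the ridge, its edges within 10 degrees of the bed's (angle between plate's own z axis and vertical above 3.07 rad and y of plate in the frame of stand between 0.078 and 0.108 m and x of plate in the frame of stand between -0.022 and 0.022 m and z of plate in the frame of stand between 0.051 and 0.061 m and angle between the y axis of plate and the y axis of stand, either way round below 0.17 rad and linear speed of plate below 0.02 m/s and angular speed of plate below 0.1 rad/s); the robot touches nothing.
It fails at once if the plate is let fall (faster than 0.6 m/s) (linear speed of plate above 0.6 m/s).
It fails at once if the plate falls off the stand (height (world z) of plate below 0.03 m).
It fails at once if one of the things round the stand is moved by more than 25 mm (distance of any of petri_b, tape_roll, tube_rack, wash_bottle, lab_timer from where it was at the start of the episode above 0.025 m).
It also fails if it takes over 58 s, if anything falls off the work surface, if the arm or the gripper's body presses on something with over 40 N, if the wrist force passes 120 N, or if a joint passes its speed limit or range.

ROBOT

A 6-joint arm with a two-finger parallel gripper is mounted at the origin on a cart in front of the work surface, level with it; the furniture and walls round the work are solid. World frame = base frame: x ahead of the robot, y to its left, z up, the work surface at z = 0. Lengths are in m, angles in rad, forces in N, time in s.
With the tool pointing down it reaches from about 0.225 to 0.725 m from the base axis. Payload 3.1 kg.
Tool frame: the origin (TCP) lies midway between the tips of the shut fingers; the grasp point (between the pads) lies 19 mm behind it; z points along the fingers, y is the line along which they close (so a half turn about z gives the same grasp; the last joint's range is limited). The gripper opens to 85 mm and grips with 20 to 120 N. Pads are 22 mm wide; open, the fingers measure 114 mm over their backs; the gripper's body (76 mm by 85 mm) begins 54 mm behind the grasp point. The pads swing forward as they close: fully open they stand 13 mm farther back than shut.
Start: joints at [-1.446, 0.048, 0.099, 1.622, 0, 1.443], TCP at [0.131, -0.508, 0.231] pointing down, gripper open.
Joint ranges: [-2.91, 2.91], [-0.99, 1.94], [-1.21, 1.42], [-2.12, 2.29], [-1.49, 1.47], [-3.14, 3.14]. Speed limits (rad/s): [2.79, 2.79, 3.14, 3.14, 3.14, 3.14].

INTERFACE

Orientations are given as a rotation vector (axis times angle).
In Python, from cell import r gives the robot as it stands.
- The arm moves only by the tool servo_tool, never from a script. Its argument "plan" is a list of rows, each an object of numbers: "dx", "dy", "dz": the shift along the tool's x, y, z in cm; "ax", "ay", "az": the turn, a rotation vector about the tool's x, y, z in degrees; "hand": the gripper's target within -1 to 1 (fully open at 1, half-way at 0, shut at -1). A call has 1 to 20 rows; each row shifts and turns the commanded pose from where the row before left it, along the tool's axes as they then stand; what a row does not reach is not made up. A row lasts 1/12 s, in which the tool goes at most 41.7 mm and 7.16 degrees, less where a joint would pass 70% of its speed; a pose out of reach is approached as far as the arm can. A call with a gripper value outside its range is refused whole. The fingers move at their own pace and stop on an object; "newtons" is the grip in N (left out, the last holds). Time passes only in rows, so rows that do not move let the fingers close. It gives the time, the measured TCP pose, the force, the opening and the grip force at its end, in the units of the state.
- r.get_obs(): the state, without advancing time (a new reading comes with each control period).
- r.snapshot(name): name is "side" or "top"; returns a dict with "img" (384x512x3 uint8, red, green, blue), "z_map" (384x512 float32, m along the optical axis (not along the pixel's ray), 0 where there is no reading), "camera_matrix" (3x3 intrinsics, pixels), "position" and "attitude" of the camera in the world. Camera axes: x right, y down, z forward; pixel columns grow to the right and rows downward; lengths in m; the calibration is good to about 2 mm. A picture is of the moment at which its call begins.
- r.close_job(): hands the job in; it is judged then, once.
The state is a dict: "time_s": time; "q": joint angles; "qd": joint speeds; "joint_torque": joint torques, N m; "ee_pos": TCP position; "ee_rot": TCP orientation; "ft_force": force on the tool from outside, world axes, zero at the start; "moment": the same for the moment, N m; "grip_width": finger opening in m; "grip_force": force on a finger pad.
Only numpy, scipy, OpenCV 4.12 (cv2) and the standard library are available. Lean on these libraries where they do the work, as an engineer would, in place of code of your own. Each camera call takes 0.05 s, during which the arm holds its last target. There are 200 camera calls.

## Working session

There is one attempt and no reset: what is moved stays moved. The work goes in short steps, Python scripts to look and compute and a tool call to move; the robot and the scene stay as the last step left them, time stands still between calls to the robot, and variables do not carry over. Pictures are saved under pics/ and viewed, at most 10 in all, crops included, and the job is handed in when it is done.

Besides the shell and the picture viewer there is one more tool, called after "Call:" as name(argument=value, ...) on one line, values as JSON. servo_tool: Moves the arm, as the interface text tells. Its arguments: {"type":"object","properties":{"plan":{"type":"array"},"newtons":{"type":"number"}},"required":["plan"]}

```bash
ls; mkdir -p pics
python3 - <<'E'
from cell import r
import cv2,numpy as np
print(r.get_obs())
for n in ("top","side"):
    s=r.snapshot(n); cv2.imwrite(f"pics/{n}0.png",s["img"][:,:,::-1]); np.savez(f"{n}0.npz",**s)
    print(n,s["camera_matrix"],s["position"],s["attitude"])
E
```

```text
pics
{'time_s': 0.0, 'q': array([-1.44577923e+00,  4.87127381e-02,  9.75816400e-02,  1.62202778e+00,
        1.06763796e-05,  1.44298080e+00]), 'qd': array([ 7.75461552e-05, -1.62103778e-03, -1.09858806e-05,  1.10741506e-03,
       -5.41837037e-04,  1.33636154e-04]), 'joint_torque': array([-1.55833789e-06, -3.38781667e+01,  3.20014787e+01,  2.02518114e-02,
       -1.67174562e-04, -1.28685713e-06]), 'ee_pos': array([ 0.13123177, -0.50768585,  0.23012884]), 'ee_rot': array([-3.11417936e+00, -3.95793710e-01, -2.19464938e-05]), 'ft_force': array([-0.91769432, -0.07360645,  0.76097973]), 'moment': array([ 0.00576935, -0.0106505 ,  0.02066211]), 'grip_force': 0.0, 'grip_width': 0.08519553816688351}
top [[402.23445398   0.         250.65815971]
 [  0.         402.23445398 186.57333335]
 [  0.           0.           1.        ]] [ 0.45111707 -0.02061201  1.04847263] [-2.10687718  2.13501296 -0.05790773]
side [[374.58092127   0.         258.43174085]
 [  0.         374.58092127 193.95098077]
 [  0.           0.           1.        ]] [0.61932264 0.96630123 0.59176535] [-0.05835114 -2.69819129  1.58704535]
```

```bash
sleep 3; ls pics
```

```text
side0.png
top0.png
```

View pics/top0.png

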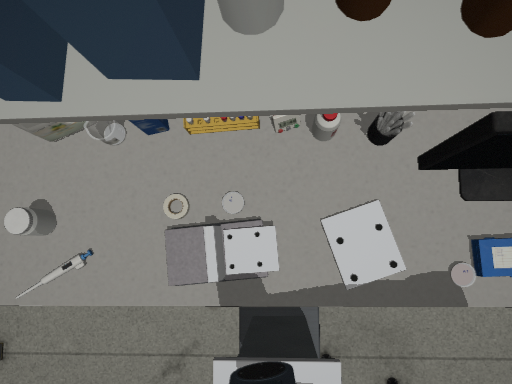

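View pics/side0.png

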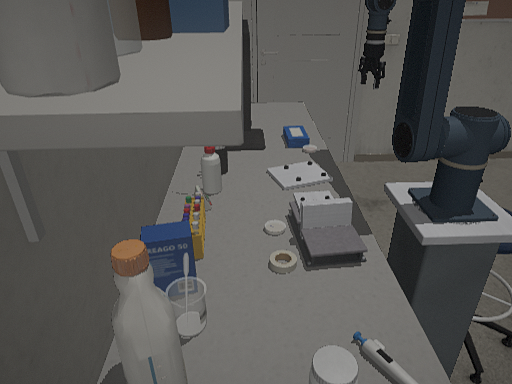

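The top view shows the stand at about (222,250), with the plate feet up on the right bed at (250,250) and the ridge at (211,252). The larger plate at (363,245) is a decoy. The dish is at (233,202), the tape at (176,206), and the rack, bottle and timer are behind. The side view agrees.

```bash
cat > h.py <<'E'
import numpy as np,cv2
from scipy.spatial.transform import Rotation as R
def cloud(s):
    K=s["camera_matrix"];z=s["z_map"];v,u=np.indices(z.shape)
    P=np.stack([(u-K[0,2])/K[0,0]*z,(v-K[1,2])/K[1,1]*z,z],-1)
    W=P@R.from_rotvec(s["attitude"]).as_matrix().T+s["position"]; W[z==0]=np.nan
    return W
E
python3 - <<'E'
from h import *
from cell import r
s=np.load("top0.npz");W=cloud(s)
roi=np.zeros(W.shape[:2],bool);roi[214:292,158:286]=1
np.set_printoptions(precision=4,suppress=True)
def rect(m,name):
    m=cv2.morphologyEx(m.astype('uint8'),cv2.MORPH_OPEN,np.ones((2,2),np.uint8))
    n,l,st,_=cv2.connectedComponentsWithStats(m)
    k=1+np.argmax(st[1:,4]);p=W[l==k]
    print(name,len(p),p.mean(0),cv2.minAreaRect(p[:,:2].astype('float32')),np.percentile(p[:,2],[5,50,95]))
Z=W[...,2]
rect(roi&(Z>.1)&(Z<.12),"ridge")
u=np.indices(Z.shape)[1]
rect(roi&(Z>.038)&(Z<.05)&(u<205),"leftbed")
rect(roi&(Z>.05)&(Z<.064)&(u>215),"plate")
print(Z[250,160:290:3])
for c,(u0,v0) in dict(dish=(233,202),tape=(176,206)).items(): print(c,W[v0-2:v0+3,u0-2:u0+3].reshape(-1,3).mean(0))
im=s["img"][205:300,150:290][:,:,::-1]
cv2.imwrite("pics/c0.png",cv2.resize(im,None,fx=5.7,fy=5.7,interpolation=cv2.INTER_CUBIC))
o=r.get_obs();print(R.from_rotvec(o["ee_rot"]).as_matrix())
E
```

```text
ridge 635 [nan nan nan] ((0.4074111580848694, 0.13322784006595612), (0.03676183894276619, 0.14281108975410461), 79.43819427490234) [nan nan nan]
leftbed 2159 [nan nan nan] ((0.4062808156013489, 0.20874495804309845), (0.1440563052892685, 0.11018276959657669), 4.9660563468933105) [nan nan nan]
plate 2371 [nan nan nan] ((0.4191752076148987, 0.050879254937171936), (0.11516854912042618, 0.1276874989271164), 4.936688423156738) [nan nan nan]
[-0.0008 -0.0028  0.0401  0.0457  0.0456  0.0447  0.0442  0.0446  0.0446
  0.0422  0.044   0.0446  0.0436  0.0457  0.0467  0.1108  0.1091  0.1108
  0.1095  0.0944  0.0684  0.0428  0.0578  0.0547  0.0526  0.0572  0.0535
  0.0543  0.0579  0.0534  0.052   0.0549  0.054   0.053   0.0556  0.0569
  0.053   0.0553  0.0525  0.0528  0.0033 -0.0022 -0.0012  0.0009]
dish [0.5448 0.1007 0.0135]
tape [ 0.5377  0.2548 -0.0008]
[[ 0.9682  0.2501 -0.0003]
 [ 0.2501 -0.9682  0.0021]
 [ 0.0003 -0.0021 -1.    ]]
```

```bash
ls pics
```

```text
c0.png
side0.png
top0.png
```

View pics/c0.png

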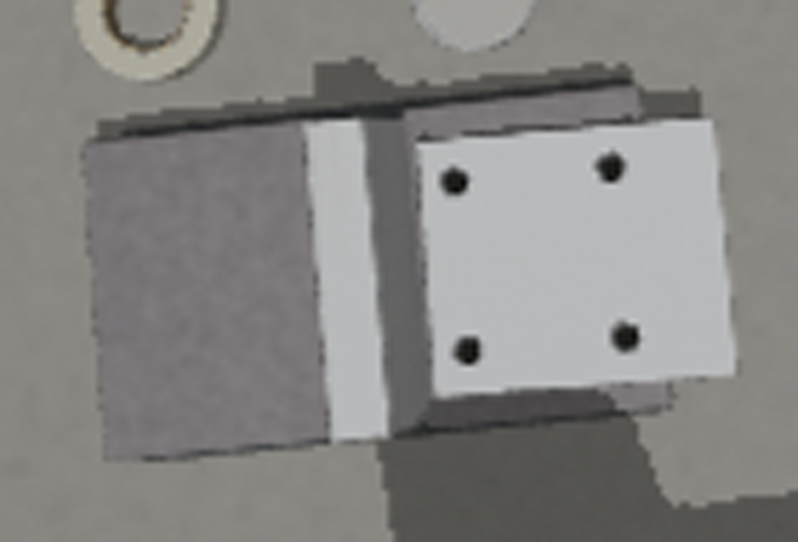

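The enlarged crop gives these corners (crop pixels):
- Ridge top: (303,124), (362,119), (388,436), (329,441).
- Plate: (416,142), (714,119), (736,374), (434,397).
- Left bed outer edge: (83,142), (105,460).

The plate's outer edge overhangs the right bed.

Run:
```python
from h import *
s=np.load("top0.npz");K=s["camera_matrix"];M=R.from_rotvec(s["attitude"]).as_matrix()
np.set_printoptions(precision=4,suppress=True)
def px(c,z):
    u,v=(np.array(c)+.5)/5.7-.5+np.array([150,205])
    d=M@np.array([(u-K[0,2])/K[0,0],(v-K[1,2])/K[1,1],1]);return s["position"]+d*(z-s["position"][2])/d[2]
for n,cs,z in (("ridge",[(303,124),(362,119),(388,436),(329,441)],.11),("plate",[(416,142),(714,119),(736,374),(434,397)],.055),("bed",[(83,142),(105,460),(304,124),(329,440)],.045),("feet",[(454,181),(611,167),(626,337),(468,350)],.061)):
    P=np.array([px(c,z) for c in cs]);print(n,P.mean(0));print(P[:,:2])
    if n!="bed":
        a=(P[0]+P[1]-P[2]-P[3]);b=(P[0]+P[3]-P[1]-P[2]);print("yaw",np.degrees(np.arctan2(a[1],a[0])),np.degrees(np.arctan2(-b[0],b[1])),np.hypot(*a[:2])/2,np.hypot(*b[:2])/2)
    else: print(np.degrees(np.arctan2(P[0]-P[1],1))[:2],np.degrees(np.arctan2(P[0,1]-P[1,1],P[0,0]-P[1,0])))
# depth-based base edge
W=cloud(s);Z=W[...,2];m=np.zeros(Z.shape,bool);m[214:292,158:215]=1;m&=(Z>.041)&(Z<.049);p=W[m]
print(np.nanmean(p,0))
```

```text
ridge [0.4168 0.1432 0.11  ]
[[0.4797 0.1611]
 [0.4815 0.1365]
 [0.3538 0.1255]
 [0.3519 0.1496]]
yaw 5.038662498376806 4.40268889829082 0.128272323116121 0.024386475782697724
plate [0.4232 0.0535 0.055 ]
[[ 0.4731  0.122 ]
 [ 0.4817 -0.0073]
 [ 0.3738 -0.0149]
 [ 0.3645  0.1142]]
yaw 4.062109560414987 3.948886617854116 0.10854420027690204 0.12956466910185685
bed [0.4098 0.2167 0.045 ]
[[0.4748 0.2723]
 [0.337  0.2599]
 [0.4817 0.1732]
 [0.3454 0.1614]]
[7.8482 0.7103] 5.139659491746876
feet [0.423 0.068 0.061]
[[0.4561 0.1047]
 [0.4615 0.037 ]
 [0.3898 0.0314]
 [0.3846 0.0988]]
yaw 4.58952623100573 4.455076774156989 0.07183949877060043 0.06779652051900012
[0.4094 0.2164 0.0441]
```

```bash
cat >> h.py <<'E'
YAW=np.radians(4.9);C=np.array([.417,.1425,0]);RS=R.from_euler('z',YAW)
def pose(o):  # stand-frame mm, phi (tool tilt toward +y), rotation
    p=RS.inv().apply(o["ee_pos"]-C)*1e3; q=RS.inv()*R.from_rotvec(o["ee_rot"]); return p,q
def tool(phi): return R.from_euler('x',phi,degrees=True)*R.from_euler('x',180,degrees=True)
def rows(p,q,wps):
    """wps: (x',y',z',phi,n) straight segments; prints tool-frame rows, cm and deg"""
    for x,y,z,phi,n in wps:
        t=np.array([x,y,z]);w=(q.inv()*tool(phi)).as_rotvec(degrees=True)/n;d=(t-p)/n
        print("--",n,"rows")
        for i in range(n):
            s=q.inv().apply(d)/10; print(dict(zip(["dx","dy","dz","ax","ay","az"],[round(float(v),2) for v in s]+[round(float(v),1) for v in w])))
            q=q*R.from_rotvec(w,degrees=True)
        p,q=t,tool(phi)
def show(o):
    p,q=pose(o);e=(tool(0).inv()*q).as_rotvec(degrees=True)
    print("t%.2f"%o["time_s"],"p",p.round(1),"rot",e.round(1),"F",RS.inv().apply(o["ft_force"]).round(1),"grip %.1f mm %.1f N"%(o["grip_width"]*1e3,o["grip_force"]),"q",o["q"].round(2))
E
python3 - <<'E'
from h import *
from cell import r
o=r.get_obs();show(o);p,q=pose(o);rows(p,q,[(0,-220,160,50,16)])
E
```

```text
t0.10 p [-340.3 -623.5  230.2] rot [ 0.1  0.  -9.6] F [-0.   0.1 -1. ] grip 85.4 mm 0.0 N q [-1.45  0.05  0.1   1.62 -0.    1.44]
-- 16 rows
{'dx': 2.52, 'dy': -2.13, 'dz': 0.44, 'ax': 3.1, 'ay': 0.3, 'az': 0.6}
{'dx': 2.49, 'dy': -2.13, 'dz': 0.57, 'ax': 3.1, 'ay': 0.3, 'az': 0.6}
{'dx': 2.47, 'dy': -2.12, 'dz': 0.7, 'ax': 3.1, 'ay': 0.3, 'az': 0.6}
{'dx': 2.45, 'dy': -2.1, 'dz': 0.82, 'ax': 3.1, 'ay': 0.3, 'az': 0.6}
{'dx': 2.42, 'dy': -2.08, 'dz': 0.95, 'ax': 3.1, 'ay': 0.3, 'az': 0.6}
{'dx': 2.4, 'dy': -2.05, 'dz': 1.07, 'ax': 3.1, 'ay': 0.3, 'az': 0.6}
{'dx': 2.37, 'dy': -2.01, 'dz': 1.19, 'ax': 3.1, 'ay': 0.3, 'az': 0.6}
{'dx': 2.35, 'dy': -1.96, 'dz': 1.31, 'ax': 3.1, 'ay': 0.3, 'az': 0.6}
{'dx': 2.32, 'dy': -1.91, 'dz': 1.43, 'ax': 3.1, 'ay': 0.3, 'az': 0.6}
{'dx': 2.3, 'dy': -1.85, 'dz': 1.54, 'ax': 3.1, 'ay': 0.3, 'az': 0.6}
{'dx': 2.27, 'dy': -1.79, 'dz': 1.65, 'ax': 3.1, 'ay': 0.3, 'az': 0.6}
{'dx': 2.25, 'dy': -1.72, 'dz': 1.75, 'ax': 3.1, 'ay': 0.3, 'az': 0.6}
{'dx': 2.22, 'dy': -1.64, 'dz': 1.85, 'ax': 3.1, 'ay': 0.3, 'az': 0.6}
{'dx': 2.2, 'dy': -1.56, 'dz': 1.95, 'ax': 3.1, 'ay': 0.3, 'az': 0.6}
{'dx': 2.17, 'dy': -1.47, 'dz': 2.04, 'ax': 3.1, 'ay': 0.3, 'az': 0.6}
{'dx': 2.15, 'dy': -1.38, 'dz': 2.13, 'ax': 3.1, 'ay': 0.3, 'az': 0.6}
```

Call:
servo_tool(plan=[{"dx": 2.5, "dy": -2.1, "dz": 0.4, "ax": 3.1, "ay": 0.3, "az": 0.6, "hand": 0}, {"dx": 2.5, "dy": -2.1, "dz": 0.6, "ax": 3.1, "ay": 0.3, "az": 0.6, "hand": 0}, {"dx": 2.5, "dy": -2.1, "dz": 0.7, "ax": 3.1, "ay": 0.3, "az": 0.6, "hand": 0}, {"dx": 2.4, "dy": -2.1, "dz": 0.8, "ax": 3.1, "ay": 0.3, "az": 0.6, "hand": 0}, {"dx": 2.4, "dy": -2.1, "dz": 0.9, "ax": 3.1, "ay": 0.3, "az": 0.6, "hand": 0}, {"dx": 2.4, "dy": -2.0, "dz": 1.1, "ax": 3.1, "ay": 0.3, "az": 0.6, "hand": 0}, {"dx": 2.4, "dy": -2.0, "dz": 1.2, "ax": 3.1, "ay": 0.3, "az": 0.6, "hand": 0}, {"dx": 2.3, "dy": -2.0, "dz": 1.3, "ax": 3.1, "ay": 0.3, "az": 0.6, "hand": 0}, {"dx": 2.3, "dy": -1.9, "dz": 1.4, "ax": 3.1, "ay": 0.3, "az": 0.6, "hand": 0}, {"dx": 2.3, "dy": -1.9, "dz": 1.5, "ax": 3.1, "ay": 0.3, "az": 0.6, "hand": 0}, {"dx": 2.3, "dy": -1.8, "dz": 1.6, "ax": 3.1, "ay": 0.3, "az": 0.6, "hand": 0}, {"dx": 2.2, "dy": -1.7, "dz": 1.8, "ax": 3.1, "ay": 0.3, "az": 0.6, "hand": 0}, {"dx": 2.2, "dy": -1.6, "dz": 1.8, "ax": 3.1, "ay": 0.3, "az": 0.6, "hand": 0}, {"dx": 2.2, "dy": -1.6, "dz": 1.9, "ax": 3.1, "ay": 0.3, "az": 0.6, "hand": 0}, {"dx": 2.2, "dy": -1.5, "dz": 2.0, "ax": 3.1, "ay": 0.3, "az": 0.6, "hand": 0}, {"dx": 2.1, "dy": -1.4, "dz": 2.1, "ax": 3.1, "ay": 0.3, "az": 0.6, "hand": 0}, {"hand": 0}, {"hand": 0}])

```text
invalid input
```

Call:
servo_tool(plan=[{"dx": 0.0, "dy": 0.0, "dz": 0.0, "ax": 0.0, "ay": 0.0, "az": 0.0, "hand": 0.0}], newtons=40)

```text
time_s: 0.18
ee_pos: [0.1313, -0.5079, 0.2305]
ee_rot: [-3.115, -0.396, -0.0]
ft_force: [-0.1, 0.1, -0.1]
grip_width: 0.0757
grip_force: 0.0
```

Call:
servo_tool(plan=[{"dx": 2.5, "dy": -2.1, "dz": 0.4, "ax": 3.1, "ay": 0.3, "az": 0.6, "hand": 0}, {"dx": 2.5, "dy": -2.1, "dz": 0.6, "ax": 3.1, "ay": 0.3, "az": 0.6, "hand": 0}, {"dx": 2.5, "dy": -2.1, "dz": 0.7, "ax": 3.1, "ay": 0.3, "az": 0.6, "hand": 0}, {"dx": 2.4, "dy": -2.1, "dz": 0.8, "ax": 3.1, "ay": 0.3, "az": 0.6, "hand": 0}, {"dx": 2.4, "dy": -2.1, "dz": 0.9, "ax": 3.1, "ay": 0.3, "az": 0.6, "hand": 0}, {"dx": 2.4, "dy": -2.0, "dz": 1.1, "ax": 3.1, "ay": 0.3, "az": 0.6, "hand": 0}, {"dx": 2.4, "dy": -2.0, "dz": 1.2, "ax": 3.1, "ay": 0.3, "az": 0.6, "hand": 0}, {"dx": 2.3, "dy": -2.0, "dz": 1.3, "ax": 3.1, "ay": 0.3, "az": 0.6, "hand": 0}, {"dx": 2.3, "dy": -1.9, "dz": 1.4, "ax": 3.1, "ay": 0.3, "az": 0.6, "hand": 0}, {"dx": 2.3, "dy": -1.9, "dz": 1.5, "ax": 3.1, "ay": 0.3, "az": 0.6, "hand": 0}, {"dx": 2.3, "dy": -1.8, "dz": 1.6, "ax": 3.1, "ay": 0.3, "az": 0.6, "hand": 0}, {"dx": 2.2, "dy": -1.7, "dz": 1.8, "ax": 3.1, "ay": 0.3, "az": 0.6, "hand": 0}, {"dx": 2.2, "dy": -1.6, "dz": 1.8, "ax": 3.1, "ay": 0.3, "az": 0.6, "hand": 0}, {"dx": 2.2, "dy": -1.6, "dz": 1.9, "ax": 3.1, "ay": 0.3, "az": 0.6, "hand": 0}, {"dx": 2.2, "dy": -1.5, "dz": 2.0, "ax": 3.1, "ay": 0.3, "az": 0.6, "hand": 0}, {"dx": 2.1, "dy": -1.4, "dz": 2.1, "ax": 3.1, "ay": 0.3, "az": 0.6, "hand": 0}, {"dx": 0, "dy": 0, "dz": 0, "ax": 0, "ay": 0, "az": 0, "hand": 0}, {"dx": 0, "dy": 0, "dz": 0, "ax": 0, "ay": 0, "az": 0, "hand": 0}], newtons=40)

```text
time_s: 1.68
ee_pos: [0.4374, -0.08, 0.1628]
ee_rot: [-2.27, -0.086, 0.036]
ft_force: [0.1, -0.3, -0.0]
grip_width: 0.0427
grip_force: 0.0
```

Run:
```python
from h import *
from cell import r
o=r.get_obs();show(o);p,q=pose(o);rows(p,q,[(-1,-188,95,50,4),(-1,-134,50,50,5)])
```

```text
t1.68 p [   1.3 -223.4  162.8] rot [49.9  0.4  0.5] F [ 0.1 -0.3 -0. ] grip 42.7 mm 0.0 N q [-0.73  0.37  0.06  1.97  0.56  2.12]
-- 4 rows
{'dx': -0.07, 'dy': 0.73, 'dz': 1.77, 'ax': 0.0, 'ay': -0.2, 'az': -0.1}
{'dx': -0.07, 'dy': 0.73, 'dz': 1.77, 'ax': 0.0, 'ay': -0.2, 'az': -0.1}
{'dx': -0.07, 'dy': 0.73, 'dz': 1.77, 'ax': 0.0, 'ay': -0.2, 'az': -0.1}
{'dx': -0.06, 'dy': 0.73, 'dz': 1.77, 'ax': 0.0, 'ay': -0.2, 'az': -0.1}
-- 5 rows
{'dx': 0.0, 'dy': -0.0, 'dz': 1.41, 'ax': 0.0, 'ay': 0.0, 'az': 0.0}
{'dx': 0.0, 'dy': -0.0, 'dz': 1.41, 'ax': 0.0, 'ay': 0.0, 'az': 0.0}
{'dx': 0.0, 'dy': -0.0, 'dz': 1.41, 'ax': 0.0, 'ay': 0.0, 'az': 0.0}
{'dx': 0.0, 'dy': -0.0, 'dz': 1.41, 'ax': 0.0, 'ay': 0.0, 'az': 0.0}
{'dx': 0.0, 'dy': -0.0, 'dz': 1.41, 'ax': 0.0, 'ay': 0.0, 'az': 0.0}
```

Call:
servo_tool(plan=[{"dx": -0.1, "dy": 0.7, "dz": 1.8, "ax": 0, "ay": -0.2, "az": -0.1, "hand": 0}, {"dx": -0.1, "dy": 0.7, "dz": 1.8, "ax": 0, "ay": -0.2, "az": -0.1, "hand": 0}, {"dx": 0, "dy": 0.7, "dz": 1.8, "ax": 0, "ay": -0.1, "az": -0.1, "hand": 0}, {"dx": 0, "dy": 0.8, "dz": 1.7, "ax": 0, "ay": -0.1, "az": -0.1, "hand": 0}, {"dx": 0, "dy": 0, "dz": 1.4, "ax": 0, "ay": 0, "az": 0, "hand": 0}, {"dx": 0, "dy": 0, "dz": 1.4, "ax": 0, "ay": 0, "az": 0, "hand": 0}])

```text
time_s: 2.18
ee_pos: [0.4314, -0.0254, 0.0776]
ee_rot: [-2.272, -0.096, 0.039]
ft_force: [-0.4, 0.4, 0.4]
grip_width: 0.0427
grip_force: 0.0
```

Run:
```python
from h import *
from cell import r
o=r.get_obs();show(o)
s=r.snapshot("side");im=s["img"][120:280,200:420,::-1];a=cv2.resize(im,None,fx=3.6,fy=3.6,interpolation=cv2.INTER_CUBIC)
cv2.imwrite("pics/s1.png",a)
```

```text
t2.18 p [  -0.  -168.5   77.6] rot [49.7  0.3  0.1] F [-0.4  0.4  0.4] grip 42.7 mm 0.0 N q [-0.66  0.35 -0.14  1.75  0.6   2.18]
```

View pics/s1.png

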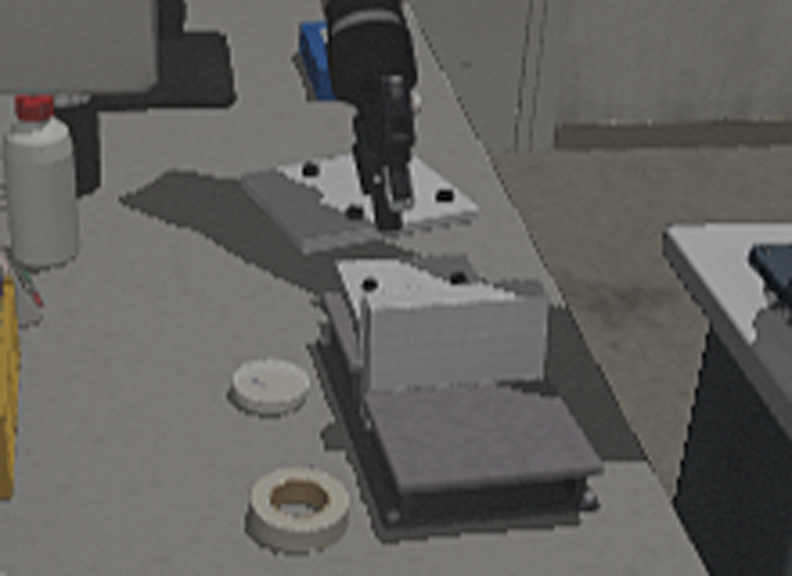

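The gripper is centred on the plate edge: upper finger at (400,200), lower at (388,225). I'll go under the edge and start the lift.

Call:
servo_tool(plan=[{"dx": 0, "dy": 0, "dz": 1.4, "ax": 0, "ay": 0, "az": 0, "hand": 0}, {"dx": 0, "dy": 0, "dz": 1.4, "ax": 0, "ay": 0, "az": 0, "hand": 0}, {"dx": 0, "dy": 0, "dz": 1.4, "ax": 0, "ay": 0, "az": 0, "hand": 0}, {"dx": 0, "dy": 0, "dz": 0, "ax": 0, "ay": 0, "az": 0, "hand": 0}])

```text
time_s: 2.57
ee_pos: [0.4278, 0.0078, 0.0503]
ee_rot: [-2.271, -0.097, 0.042]
ft_force: [-0.3, 0.2, 0.6]
grip_width: 0.0427
grip_force: 0.0
```

Run:
```python
from h import *
from cell import r
o=r.get_obs();show(o);p,q=pose(o);rows(p,q,[(-1,-127,52,50,2),(-1,-124,74,50,3),(-1,-116,98,50,3),(-1,-104,120,50,4),(-1,-90,131,50,3)])
```

```text
t2.57 p [  -0.7 -135.1   50.3] rot [49.8  0.2 -0. ] F [-0.3  0.3  0.6] grip 42.7 mm 0.0 N q [-0.61  0.34 -0.22  1.66  0.63  2.23]
-- 2 rows
{'dx': -0.01, 'dy': -0.33, 'dz': 0.26, 'ax': 0.1, 'ay': -0.1, 'az': 0.0}
{'dx': -0.01, 'dy': -0.33, 'dz': 0.26, 'ax': 0.1, 'ay': -0.1, 'az': 0.0}
-- 3 rows
{'dx': 0.0, 'dy': -0.63, 'dz': -0.39, 'ax': 0.0, 'ay': 0.0, 'az': 0.0}
{'dx': 0.0, 'dy': -0.63, 'dz': -0.39, 'ax': 0.0, 'ay': 0.0, 'az': 0.0}
{'dx': 0.0, 'dy': -0.63, 'dz': -0.39, 'ax': 0.0, 'ay': 0.0, 'az': 0.0}
-- 3 rows
{'dx': 0.0, 'dy': -0.78, 'dz': -0.31, 'ax': 0.0, 'ay': 0.0, 'az': 0.0}
{'dx': 0.0, 'dy': -0.78, 'dz': -0.31, 'ax': 0.0, 'ay': 0.0, 'az': 0.0}
{'dx': 0.0, 'dy': -0.78, 'dz': -0.31, 'ax': 0.0, 'ay': 0.0, 'az': 0.0}
-- 4 rows
{'dx': 0.0, 'dy': -0.61, 'dz': -0.12, 'ax': 0.0, 'ay': 0.0, 'az': 0.0}
{'dx': 0.0, 'dy': -0.61, 'dz': -0.12, 'ax': 0.0, 'ay': 0.0, 'az': 0.0}
{'dx': 0.0, 'dy': -0.61, 'dz': -0.12, 'ax': 0.0, 'ay': 0.0, 'az': 0.0}
{'dx': 0.0, 'dy': -0.61, 'dz': -0.12, 'ax': 0.0, 'ay': 0.0, 'az': 0.0}
-- 3 rows
{'dx': 0.0, 'dy': -0.58, 'dz': 0.12, 'ax': 0.0, 'ay': 0.0, 'az': 0.0}
{'dx': 0.0, 'dy': -0.58, 'dz': 0.12, 'ax': 0.0, 'ay': 0.0, 'az': 0.0}
{'dx': 0.0, 'dy': -0.58, 'dz': 0.12, 'ax': 0.0, 'ay': 0.0, 'az': 0.0}
```

Call:
servo_tool(plan=[{"dx": 0, "dy": -0.3, "dz": 0.3, "ax": 0, "ay": 0, "az": 0, "hand": 0}, {"dx": 0, "dy": -0.3, "dz": 0.2, "ax": 0, "ay": 0, "az": 0, "hand": 0}, {"dx": 0, "dy": -0.6, "dz": -0.4, "ax": 0, "ay": 0, "az": 0, "hand": 0}, {"dx": 0, "dy": -0.6, "dz": -0.4, "ax": 0, "ay": 0, "az": 0, "hand": 0}, {"dx": 0, "dy": -0.6, "dz": -0.4, "ax": 0, "ay": 0, "az": 0, "hand": 0}, {"dx": 0, "dy": -0.8, "dz": -0.3, "ax": 0, "ay": 0, "az": 0, "hand": 0}, {"dx": 0, "dy": -0.8, "dz": -0.3, "ax": 0, "ay": 0, "az": 0, "hand": 0}, {"dx": 0, "dy": -0.8, "dz": -0.3, "ax": 0, "ay": 0, "az": 0, "hand": 0}])

```text
time_s: 3.23
ee_pos: [0.4281, 0.0255, 0.0991]
ee_rot: [-2.273, -0.098, 0.037]
ft_force: [1.4, -2.1, -0.9]
grip_width: 0.0426
grip_force: 1.1
```

```bash
cat >> h.py <<'E'
def plate(s,roi=None):
    """top view: fit plane to bright plate pixels; returns points in stand mm"""
    W=cloud(s);S=RS.inv().apply((W-C).reshape(-1,3)).reshape(W.shape)*1e3
    return S,cv2.cvtColor(s["img"],cv2.COLOR_RGB2HSV)
E
python3 - <<'E'
from h import *
from cell import r
o=r.get_obs();show(o)
s=r.snapshot("top");S,hsv=plate(s)
np.set_printoptions(suppress=True,precision=0)
for x0 in(-40,40):
    m=(abs(S[...,0]-x0)<6)&(S[...,1]>-180)&(S[...,1]<20)&(S[...,2]>20);p=S[m];p=p[np.argsort(p[:,1])]
    print(x0);print(p[::6,1:].T)
E
```

```text
t3.23 p [   1.  -117.5   99.1] rot [49.7  0.4 -0. ] F [ 1.3 -2.2 -0.9] grip 42.6 mm 1.1 N q [-0.58  0.25 -0.21  1.73  0.65  2.26]
-40
[[-144. -141. -138. -135. -132. -130. -128. -125. -122. -120. -116. -113.
  -110. -107. -104. -101.  -99.  -96.  -92.  -89.  -86.  -84.  -80.  -77.
   -74.  -71.  -67.  -65.  -62.  -59.  -56.  -52.  -49.  -47.  -44.  -41.
   -38.  -35.  -32.  -29.  -26.  -23.  -19.  -18.  -16.  -15.  -13.  -12.
   -10.   -7.   -5.   -2.    0.    3.    6.    9.   11.]
 [  94.  101.  100.   98.   95.   96.   97.   95.   92.   92.   91.   89.
    89.   88.   83.   86.   84.   82.   88.   80.   80.   79.   77.   78.
    74.   71.   73.   73.   72.   69.   67.   67.   64.   64.   65.   63.
    62.   67.   67.   62.   56.   52.   57.   70.   76.   84.   99.  106.
   111.  110.  109.  106.  107.  109.  110.  109.  108.]]
40
[[-143. -141. -138. -136. -133. -131. -128. -124. -121. -119. -116. -114.
  -111. -107. -104. -102.  -99.  -97.  -92.  -89.  -87.  -84.  -81.  -77.
   -74.  -72.  -69.  -66.  -62.  -59.  -57.  -53.  -51.  -47.  -44.  -41.
   -38.  -36.  -31.  -28.  -25.  -22.  -19.  -17.  -16.  -14.  -13.  -11.
    -9.   -6.   -3.   -0.    3.    5.    8.   10.]
 [  94.  100.   97.   98.   98.   94.   95.   94.   91.   94.   90.   91.
    88.   88.   87.   90.   88.   88.   81.   79.   83.   80.   76.   77.
    72.   74.   71.   71.   71.   69.   70.   64.   69.   63.   61.   60.
    62.   61.   65.   62.   56.   53.   59.   66.   78.   96.  100.  108.
   108.  109.  110.  110.  110.  109.  107.  110.]]
```

Call:
servo_tool(plan=[{"dx": -0.1, "dy": -0.6, "dz": -0.1, "ax": 0, "ay": 0, "az": 0, "hand": 0}, {"dx": -0.1, "dy": -0.6, "dz": -0.1, "ax": 0, "ay": 0, "az": 0, "hand": 0}, {"dx": 0, "dy": -0.6, "dz": -0.1, "ax": 0, "ay": 0, "az": 0, "hand": 0}, {"dx": 0, "dy": -0.6, "dz": -0.1, "ax": 0, "ay": 0, "az": 0, "hand": 0}, {"dx": 0, "dy": -0.6, "dz": 0.1, "ax": 0, "ay": 0, "az": 0, "hand": 0}, {"dx": 0, "dy": -0.6, "dz": 0.1, "ax": 0, "ay": 0, "az": 0, "hand": 0}, {"dx": 0, "dy": -0.5, "dz": 0.1, "ax": 0, "ay": 0, "az": 0, "hand": 0}, {"dx": 0, "dy": 0, "dz": 0, "ax": 0, "ay": 0, "az": 0, "hand": 0}])

```text
time_s: 3.95
ee_pos: [0.4227, 0.0523, 0.1304]
ee_rot: [-2.271, -0.098, 0.04]
ft_force: [0.1, -0.8, -1.1]
grip_width: 0.0427
grip_force: 0.7
```

Run:
```python
from h import *
from cell import r
o=r.get_obs();show(o)
s=r.snapshot("top");S,hsv=plate(s)
np.set_printoptions(suppress=True,precision=0)
for x0 in(-40,40):
    m=(abs(S[...,0]-x0)<8)&(S[...,1]>-180)&(S[...,1]<-20)&(S[...,2]>20);p=S[m];p=p[np.argsort(p[:,1])]
    k=p[(p[:,2]>70)&(p[:,2]<130)&(p[:,1]<-40)];a=np.polyfit(k[:,1],k[:,2],1)
    print(x0,"alpha",np.degrees(np.arctan(-a[0])),"top-face offset from (-20,50):",a[0]*-20+a[1]);print(p[:12:3,1:].T)
s=r.snapshot("side");im=s["img"][140:280,230:400,::-1];cv2.imwrite("pics/s2.png",cv2.resize(im,None,fx=4,fy=4,interpolation=cv2.INTER_CUBIC))
```

```text
t3.95 p [ -2.  -90.3 130.4] rot [49.8  0.2 -0.1] F [ 0.  -0.9 -1.1] grip 42.7 mm 0.7 N q [-0.54  0.18 -0.23  1.77  0.67  2.3 ]
-40 alpha 40.168871334853485 top-face offset from (-20,50): 53.32148976852278
[[-179. -124. -124. -123.]
 [ 232.   44.   42.   42.]]
40 alpha 39.52483294355999 top-face offset from (-20,50): 54.80314278367051
[[-124. -123. -123. -123.]
 [  39.  129.  130.  129.]]
```

View pics/s2.png

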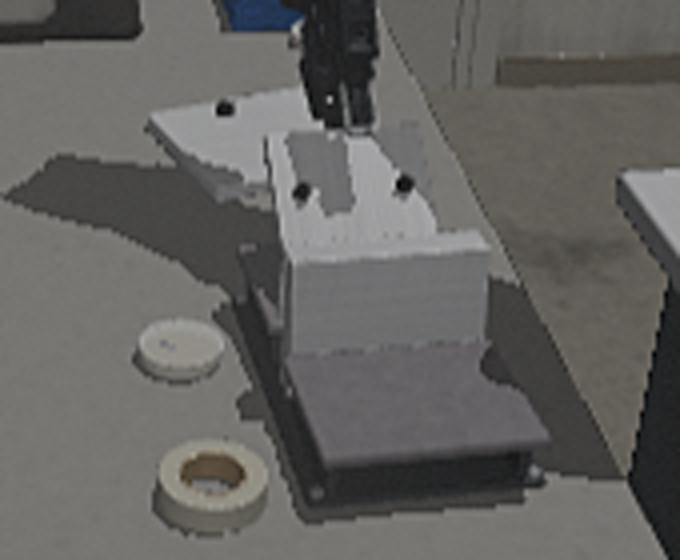

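Call:
servo_tool(plan=[{"dx": 0, "dy": 0.4, "dz": 0.1, "ax": 0, "ay": 0, "az": 0, "hand": -1}, {"dx": 0, "dy": 0.4, "dz": 0.1, "ax": 0, "ay": 0, "az": 0, "hand": -1}, {"dx": 0, "dy": 0.4, "dz": 0.1, "ax": 0, "ay": 0, "az": 0, "hand": -1}, {"dx": 0, "dy": 0.4, "dz": 0.2, "ax": 0, "ay": 0, "az": 0, "hand": -1}, {"dx": 0, "dy": 0, "dz": 0, "ax": 0, "ay": 0, "az": 0, "hand": -1}, {"dx": 0, "dy": 0, "dz": 0, "ax": 0, "ay": 0, "az": 0, "hand": -1}], newtons=60)

```text
time_s: 4.55
ee_pos: [0.4241, 0.0434, 0.1158]
ee_rot: [-2.272, -0.095, 0.039]
ft_force: [-2.4, -9.0, 10.4]
grip_width: 0.0089
grip_force: 60.5
```

Run:
```python
from h import *
from cell import r
o=r.get_obs();show(o)
s=r.snapshot("top");S,hsv=plate(s)
for x0 in(-40,40):
    m=(abs(S[...,0]-x0)<8)&(S[...,1]>-180)&(S[...,1]<-20)&(S[...,2]>20);p=S[m]
    k=p[(p[:,2]>70)&(p[:,2]<150)&(p[:,1]<-40)];a=np.polyfit(k[:,1],k[:,2],1)
    print(x0,"alpha",np.degrees(np.arctan(-a[0])),a[0]*-20+a[1],k[:,2].max(),k[:,1].min())
m=(S[...,2]>75)&(S[...,2]<150)&(S[...,1]<-40)&(abs(S[...,0])<80)&(S[...,1]>-130);print(np.percentile(S[m][:,0],[0,1,99,100]))
```

```text
t4.55 p [ -1.4 -99.4 115.8] rot [49.7  0.3  0.1] F [-3.2 -8.7 10.4] grip 8.9 mm 60.5 N q [-0.56  0.2  -0.23  1.75  0.66  2.29]
-40 alpha 39.245146461053594 54.41942451496276 137.70187772471087 -124.3944524558383
40 alpha 38.84876544667884 55.30316525181692 137.14568205097345 -123.62191698532712
[-54.99308813 -53.15582009  53.7348928   54.94363046]
```

Run:
```python
from h import *
from cell import r
o=r.get_obs();p,q=pose(o);rows(p,q,[(-1,-101.5,118,50,1),(-1,-88,134,37,3),(-1,-72.7,143,25,3),(-1,-54,149,12,3),(-1,-35,149,0,3)])
```

```text
-- 1 rows
{'dx': 0.04, 'dy': -0.03, 'dz': -0.3, 'ax': 0.3, 'ay': -0.3, 'az': 0.1}
-- 3 rows
{'dx': 0.0, 'dy': -0.7, 'dz': 0.0, 'ax': -4.3, 'ay': 0.0, 'az': 0.0}
{'dx': 0.0, 'dy': -0.7, 'dz': -0.05, 'ax': -4.3, 'ay': 0.0, 'az': 0.0}
{'dx': 0.0, 'dy': -0.69, 'dz': -0.1, 'ax': -4.3, 'ay': 0.0, 'az': 0.0}
-- 3 rows
{'dx': 0.0, 'dy': -0.59, 'dz': 0.07, 'ax': -4.0, 'ay': 0.0, 'az': 0.0}
{'dx': 0.0, 'dy': -0.59, 'dz': 0.03, 'ax': -4.0, 'ay': 0.0, 'az': 0.0}
{'dx': 0.0, 'dy': -0.59, 'dz': -0.02, 'ax': -4.0, 'ay': 0.0, 'az': 0.0}
-- 3 rows
{'dx': 0.0, 'dy': -0.65, 'dz': 0.08, 'ax': -4.3, 'ay': 0.0, 'az': 0.0}
{'dx': 0.0, 'dy': -0.65, 'dz': 0.03, 'ax': -4.3, 'ay': 0.0, 'az': 0.0}
{'dx': 0.0, 'dy': -0.65, 'dz': -0.02, 'ax': -4.3, 'ay': 0.0, 'az': 0.0}
-- 3 rows
{'dx': 0.0, 'dy': -0.62, 'dz': 0.13, 'ax': -4.0, 'ay': 0.0, 'az': 0.0}
{'dx': 0.0, 'dy': -0.63, 'dz': 0.09, 'ax': -4.0, 'ay': 0.0, 'az': 0.0}
{'dx': 0.0, 'dy': -0.63, 'dz': 0.04, 'ax': -4.0, 'ay': 0.0, 'az': 0.0}
```

Call:
servo_tool(plan=[{"dx": 0, "dy": 0, "dz": -0.3, "ax": 0, "ay": 0, "az": 0, "hand": -1}, {"dx": 0, "dy": -0.7, "dz": 0, "ax": -4.2, "ay": 0, "az": 0, "hand": -1}, {"dx": 0, "dy": -0.7, "dz": -0.1, "ax": -4.2, "ay": 0, "az": 0, "hand": -1}, {"dx": 0, "dy": -0.7, "dz": -0.1, "ax": -4.2, "ay": 0, "az": 0, "hand": -1}, {"dx": 0, "dy": -0.6, "dz": 0.1, "ax": -4, "ay": 0, "az": 0, "hand": -1}, {"dx": 0, "dy": -0.6, "dz": 0, "ax": -4, "ay": 0, "az": 0, "hand": -1}, {"dx": 0, "dy": -0.6, "dz": 0, "ax": -4, "ay": 0, "az": 0, "hand": -1}, {"dx": 0, "dy": -0.6, "dz": 0.1, "ax": -4.3, "ay": 0, "az": 0, "hand": -1}, {"dx": 0, "dy": -0.7, "dz": 0, "ax": -4.3, "ay": 0, "az": 0, "hand": -1}, {"dx": 0, "dy": -0.6, "dz": 0, "ax": -4.3, "ay": 0, "az": 0, "hand": -1}, {"dx": 0, "dy": -0.6, "dz": 0.1, "ax": -4, "ay": 0, "az": 0, "hand": -1}, {"dx": 0, "dy": -0.6, "dz": 0.1, "ax": -4, "ay": 0, "az": 0, "hand": -1}, {"dx": 0, "dy": -0.6, "dz": 0.1, "ax": -4, "ay": 0, "az": 0, "hand": -1}, {"dx": 0, "dy": 0, "dz": 0, "ax": 0, "ay": 0, "az": 0, "hand": -1}])

```text
time_s: 5.77
ee_pos: [0.4181, 0.1087, 0.1489]
ee_rot: [-3.13, -0.148, -0.008]
ft_force: [-3.3, 1.4, 8.7]
grip_width: 0.0087
grip_force: 60.2
```

Run:
```python
from h import *
from cell import r
o=r.get_obs();show(o)
s=r.snapshot("side");im=s["img"][110:280,230:400,::-1];cv2.imwrite("pics/s3.png",cv2.resize(im,None,fx=3.5,fy=3.5,interpolation=cv2.INTER_CUBIC))
```

```text
t5.77 p [ -1.8 -33.8 148.9] rot [ 0.5  0.3 -0.5] F [-3.2  1.7  8.7] grip 8.7 mm 60.2 N q [ 0.09 -0.21 -0.3   1.47  0.01  3.14]
```

View pics/s3.png

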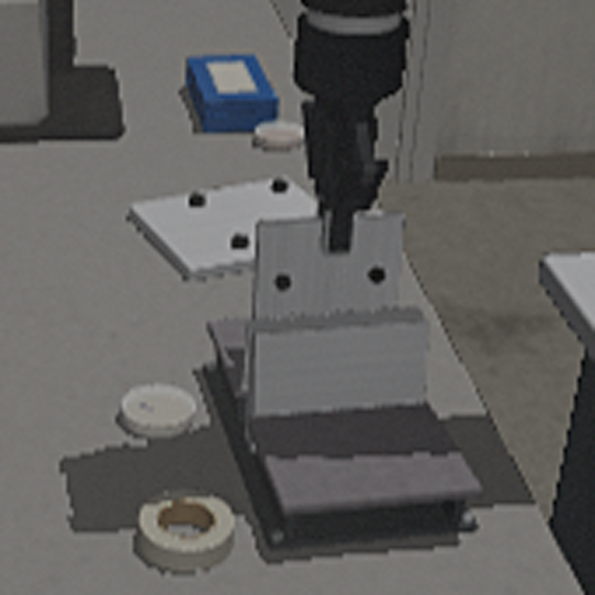

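The plate stands upright, pressed on the bed. Its top edge spans about x 255–405 at y 215, and the feet face the ridge. Joint 6 is at its limit (3.14), so I must lean the plate on the ridge, release it, turn the hand half round and grip again.

Call:
servo_tool(plan=[{"dx": 0, "dy": 0, "dz": 0, "ax": 0, "ay": 0, "az": 0, "hand": -1}, {"dx": 0, "dy": 0, "dz": -0.1, "ax": 0, "ay": 0, "az": 0, "hand": -1}, {"dx": 0, "dy": 0, "dz": 0, "ax": 0, "ay": 0, "az": 0, "hand": -0.45}, {"dx": 0, "dy": -0.2, "dz": 0, "ax": 0, "ay": 0, "az": 0, "hand": -0.45}, {"dx": 0, "dy": -0.4, "dz": 0, "ax": 0, "ay": 0, "az": 0, "hand": -0.45}, {"dx": 0, "dy": -0.4, "dz": 0, "ax": 0, "ay": 0, "az": 0, "hand": -0.45}, {"dx": 0, "dy": -0.4, "dz": 0, "ax": 0, "ay": 0, "az": 0, "hand": -0.45}, {"dx": 0, "dy": -0.4, "dz": 0, "ax": 0, "ay": 0, "az": 0, "hand": -0.45}, {"dx": 0, "dy": -0.4, "dz": 0, "ax": 0, "ay": 0, "az": 0, "hand": -0.45}, {"dx": 0, "dy": -0.4, "dz": 0, "ax": 0, "ay": 0, "az": 0, "hand": -0.45}, {"dx": 0, "dy": -0.3, "dz": 0, "ax": 0, "ay": 0, "az": 0, "hand": -0.45}, {"dx": 0, "dy": 0, "dz": 0, "ax": 0, "ay": 0, "az": 0, "hand": -0.45}])

```text
time_s: 6.82
ee_pos: [0.4172, 0.118, 0.1486]
ee_rot: [-3.117, -0.166, -0.005]
ft_force: [-0.1, 0.3, -0.3]
grip_width: 0.0236
grip_force: 0.0
```

```bash
cat >> h.py <<'E'
def prof(s,xs=(-40,40),ylo=-100,yhi=40,step=2):
    S,_=plate(s)
    for x0 in xs:
        m=(abs(S[...,0]-x0)<6)&(S[...,1]>ylo)&(S[...,1]<yhi)&(S[...,2]>20)&(S[...,2]<260);p=S[m];p=p[np.argsort(p[:,1])][::step]
        print(x0," ".join("%.0f/%.0f"%(a,b) for a,b in p[:,1:]))
E
python3 - <<'E'
from h import *
from cell import r
o=r.get_obs();show(o)
prof(r.snapshot("top"),step=4); print("side"); prof(r.snapshot("side"),step=6)
E
```

```text
t6.82 p [ -1.9 -24.4 148.6] rot [ 1.2  0.2 -1.2] F [-0.1  0.3 -0.3] grip 23.6 mm 0.0 N q [ 0.11 -0.2  -0.3   1.47  0.02  3.14]
-40 -99/44 -98/43 -96/46 -94/41 -92/44 -89/44 -88/43 -86/42 -84/45 -82/46 -81/47 -79/46 -76/41 -74/44 -72/47 -71/45 -69/44 -66/42 -64/44 -62/47 -61/44 -59/43 -57/47 -54/48 -52/43 -49/44 -49/45 -46/44 -44/46 -42/52 -41/65 -41/61 -41/75 -40/94 -40/107 -39/106 -39/116 -38/132 -38/146 -38/144 -37/170
40 -100/45 -98/43 -96/43 -93/42 -91/42 -89/44 -87/49 -86/40 -84/46 -82/43 -79/45 -77/45 -76/45 -74/45 -72/43 -69/44 -66/44 -64/43 -63/43 -61/45 -59/47 -56/42 -54/44 -53/45 -51/43 -49/43 -46/43 -44/46 -41/47 -41/42 -41/59 -40/75 -40/88 -39/101 -39/114 -38/116 -38/133 -38/132 -37/136 -37/155 -37/170 -36/169 -36/174 -35/172 -33/172 -32/175 -31/171 -29/176 -27/172
side
-40 -33/174 -30/161 -30/138 -29/102 -29/103 -29/177 -28/112 -28/151 -28/166 -27/174 -27/116 -27/174 -27/113 -26/168 -26/107 -26/143 -25/149 -25/173 -23/130 -6/110 5/110 11/110 14/110 15/91 15/101 16/98 17/108 17/90 17/97 18/75 18/85 19/64 19/79 20/68 21/46 22/72 22/63 23/66 23/49 28/45 33/45 38/46
40 -33/174 -30/175 -29/112 -29/130 -28/100 -28/165 -27/110 -27/171 -27/146 -26/122 -26/160 -26/169 -26/160 -26/143 -25/102 -25/155 -25/144 -24/138 -24/167 -21/134 -20/129 -7/109 -0/111 5/110 11/111 14/104 15/108 16/87 16/91 17/88 18/80 18/61 18/89 19/59 19/71 20/63 20/84 21/57 21/60 22/82 22/52 23/71 24/53 26/48 29/44 35/45 40/45
```

Call:
servo_tool(plan=[{"dx": 0, "dy": 0, "dz": 0, "ax": 0, "ay": 0, "az": -2, "hand": -0.45}, {"dx": 0, "dy": 0, "dz": 0, "ax": 0, "ay": 0, "az": -2, "hand": -0.45}, {"dx": 0, "dy": -0.3, "dz": 0, "ax": 0, "ay": 0, "az": -1, "hand": -0.45}, {"dx": 0, "dy": -0.4, "dz": 0, "ax": 0, "ay": 0, "az": 0, "hand": -0.45}, {"dx": 0, "dy": -0.4, "dz": 0, "ax": 0, "ay": 0, "az": 0, "hand": -0.45}, {"dx": 0, "dy": -0.4, "dz": 0, "ax": 0, "ay": 0, "az": 0, "hand": -0.45}, {"dx": 0, "dy": -0.3, "dz": 0, "ax": 0, "ay": 0, "az": 0, "hand": -0.45}, {"dx": 0, "dy": 0, "dz": 0, "ax": 0, "ay": 0, "az": 0, "hand": -0.45}])

```text
time_s: 7.58
ee_pos: [0.4136, 0.1363, 0.149]
ee_rot: [-3.106, -0.303, -0.006]
ft_force: [0.4, -0.4, 0.8]
grip_width: 0.0232
grip_force: 0.1
```

Run:
```python
from h import *
from cell import r
o=r.get_obs();show(o)
prof(r.snapshot("top"),step=3,ylo=-48); print("side"); prof(r.snapshot("side"),step=6,yhi=14)
```

```text
t7.58 p [ -3.9  -5.9 149. ] rot [ 1.2  0.3 -6.3] F [ 0.4 -0.4  0.8] grip 23.2 mm 0.1 N q [ 0.15 -0.2  -0.3   1.47  0.02  3.1 ]
-40 -47/47 -46/44 -44/43 -44/46 -42/43 -41/53 -40/53 -39/58 -38/61 -37/67 -35/72 -35/70 -33/78 -33/79 -32/84 -31/82 -30/88 -29/95 -29/94 -27/106 -27/103 -26/108 -25/104 -24/111 -23/119 -23/119 -21/124 -21/124 -20/129 -19/130 -18/132 -18/133 -17/142 -15/143 -13/149
40 -47/45 -46/42 -43/43 -41/44 -41/44 -40/50 -38/61 -38/58 -36/63 -36/62 -35/67 -33/78 -33/74 -32/81 -31/78 -30/91 -28/95 -28/90 -27/99 -26/97 -25/106 -24/112 -24/110 -22/115 -22/116 -21/120 -19/128 -19/127 -18/132 -17/133 -16/139 -16/138 -15/142 -15/142 -13/146 -12/153 -12/156 -11/157 -10/157 -10/167 -9/161 -8/168 -8/167 -7/174 -6/171 -5/172 -4/170 -2/172 -1/168 1/170 26/47
side
-40 -16/110 -12/109 -11/113 -9/132 -7/129 -6/136 -5/142 -5/143 -4/146 -3/147 -3/150 -2/150 -1/152 0/159 1/157 2/163 2/172 6/111 12/111 14/109
40 -13/112 -10/116 -9/123 -7/130 -7/139 -5/133 -4/146 -4/126 -3/149 -2/144 -2/127 -1/150 -1/130 0/157 1/157 2/171 2/171 3/170 4/170 10/110
```

The plate leans on the ridge by itself at about 15.6° past upright. Next: open, rise, and turn the hand half round.

Call:
servo_tool(plan=[{"dx": 0, "dy": 0, "dz": 0, "ax": 0, "ay": 0, "az": 0, "hand": 0.4}, {"dx": 0, "dy": 0, "dz": 0, "ax": 0, "ay": 0, "az": 0, "hand": 0.4}, {"dx": 0, "dy": 0, "dz": -0.5, "ax": 0, "ay": 0, "az": 0, "hand": 0.4}, {"dx": 0, "dy": 0, "dz": -1.2, "ax": 0, "ay": 0, "az": 0, "hand": 0.4}, {"dx": 0, "dy": 0, "dz": -1.5, "ax": 0, "ay": 0, "az": 0, "hand": 0.4}, {"dx": 0, "dy": 0, "dz": -1.5, "ax": 0, "ay": 0, "az": 0, "hand": 0.4}, {"dx": 0, "dy": 0, "dz": -1.0, "ax": 0, "ay": 0, "az": -3, "hand": 0.4}, {"dx": 0, "dy": 0, "dz": 0, "ax": 0, "ay": 0, "az": -7, "hand": 0.4}, {"dx": 0, "dy": 0, "dz": 0, "ax": 0, "ay": 0, "az": -7, "hand": 0.4}, {"dx": 0, "dy": 0, "dz": 0, "ax": 0, "ay": 0, "az": -7, "hand": 0.4}, {"dx": 0, "dy": 0, "dz": 0, "ax": 0, "ay": 0, "az": -7, "hand": 0.4}, {"dx": 0, "dy": 0, "dz": 0, "ax": 0, "ay": 0, "az": -7, "hand": 0.4}, {"dx": 0, "dy": 0, "dz": 0, "ax": 0, "ay": 0, "az": -7, "hand": 0.4}, {"dx": 0, "dy": 0, "dz": 0, "ax": 0, "ay": 0, "az": -7, "hand": 0.4}, {"dx": 0, "dy": 0, "dz": 0, "ax": 0, "ay": 0, "az": -7, "hand": 0.4}, {"dx": 0, "dy": 0, "dz": 0, "ax": 0, "ay": 0, "az": -7, "hand": 0.4}, {"dx": 0, "dy": 0, "dz": 0, "ax": 0, "ay": 0, "az": -7, "hand": 0.4}, {"dx": 0, "dy": 0, "dz": 0, "ax": 0, "ay": 0, "az": -7, "hand": 0.4}, {"dx": 0, "dy": 0, "dz": 0, "ax": 0, "ay": 0, "az": -7, "hand": 0.4}])

```text
time_s: 9.27
ee_pos: [0.4141, 0.1342, 0.2073]
ee_rot: [-2.045, -2.37, -0.028]
ft_force: [0.3, 0.2, 0.1]
grip_width: 0.0601
grip_force: 0.0
```

Call:
servo_tool(plan=[{"dx": 0, "dy": 0, "dz": 0, "ax": 0, "ay": 0, "az": -7, "hand": 0.4}, {"dx": 0, "dy": 0, "dz": 0, "ax": 0, "ay": 0, "az": -7, "hand": 0.4}, {"dx": 0, "dy": 0, "dz": 0, "ax": 0, "ay": 0, "az": -7, "hand": 0.4}, {"dx": 0, "dy": 0, "dz": 0, "ax": 0, "ay": 0, "az": -7, "hand": 0.4}, {"dx": 0, "dy": 0, "dz": 0, "ax": 0, "ay": 0, "az": -7, "hand": 0.4}, {"dx": 0, "dy": 0, "dz": 0, "ax": 0, "ay": 0, "az": -7, "hand": 0.4}, {"dx": 0, "dy": 0, "dz": 0, "ax": 0, "ay": 0, "az": -7, "hand": 0.4}, {"dx": 0, "dy": 0, "dz": 0, "ax": 0, "ay": 0, "az": -7, "hand": 0.4}, {"dx": 0, "dy": 0, "dz": 0, "ax": 0, "ay": 0, "az": -7, "hand": 0.4}, {"dx": 0, "dy": 0, "dz": 0, "ax": 0, "ay": 0, "az": -7, "hand": 0.4}, {"dx": 0, "dy": 0, "dz": 0, "ax": 0, "ay": 0, "az": -7, "hand": 0.4}, {"dx": 0, "dy": 0, "dz": 0, "ax": 0, "ay": 0, "az": -7, "hand": 0.4}, {"dx": 0, "dy": 0, "dz": 0, "ax": 0, "ay": 0, "az": -2, "hand": 0.4}])

```text
time_s: 10.35
ee_pos: [0.4141, 0.1342, 0.2073]
ee_rot: [-0.119, 3.135, 0.032]
ft_force: [-0.7, 0.1, -0.1]
grip_width: 0.0598
grip_force: 0.0
```

```bash
cat >> h.py <<'E'
_t=tool
def tool(phi): return _t(phi)*R.from_euler('z',180,degrees=True)   # hand half-turned from here on
E
python3 - <<'E'
from h import *
from cell import r
o=r.get_obs();show(o);p,q=pose(o);rows(p,q,[(0,7,203,-15.6,4),(0,-9.6,142.6,-15.6,4)])
prof(r.snapshot("top"),step=3,ylo=-45,yhi=10)
E
```

```text
t10.35 p [ -3.6  -8.  207.3] rot [-1.2 -0.3  0.5] F [-0.7  0.2 -0.1] grip 59.8 mm 0.0 N q [ 0.14 -0.2  -0.18  1.58  0.02  0.07]
-- 4 rows
{'dx': -0.09, 'dy': 0.37, 'dz': 0.12, 'ax': 4.2, 'ay': 0.1, 'az': -0.1}
{'dx': -0.09, 'dy': 0.38, 'dz': 0.09, 'ax': 4.2, 'ay': 0.1, 'az': -0.1}
{'dx': -0.09, 'dy': 0.39, 'dz': 0.06, 'ax': 4.2, 'ay': 0.1, 'az': -0.1}
{'dx': -0.09, 'dy': 0.39, 'dz': 0.03, 'ax': 4.2, 'ay': 0.1, 'az': -0.1}
-- 4 rows
{'dx': -0.0, 'dy': 0.01, 'dz': 1.57, 'ax': 0.0, 'ay': 0.0, 'az': 0.0}
{'dx': -0.0, 'dy': 0.01, 'dz': 1.57, 'ax': 0.0, 'ay': 0.0, 'az': 0.0}
{'dx': -0.0, 'dy': 0.01, 'dz': 1.57, 'ax': 0.0, 'ay': 0.0, 'az': 0.0}
{'dx': -0.0, 'dy': 0.01, 'dz': 1.57, 'ax': 0.0, 'ay': 0.0, 'az': 0.0}
-40 -45/47 -44/44 -42/45 -41/45 -40/55 -39/49 -38/58 -37/64 -37/64 -35/70 -34/69 -33/78 -33/74 -31/78 -30/86 -30/81 -28/91 -27/88 -26/98 -25/104 -25/103 -24/107 -23/105 -22/112 -21/109 -20/120 -20/115 -19/119 -18/119 -17/124 -16/126 -15/129 -14/136 -14/136 -13/142 -12/140 -11/144 -10/153
40 -44/45 -43/43 -41/43 -41/44 -39/53 -38/57 -38/53 -36/64 -35/60 -34/71 -33/74 -33/73 -31/78 -31/81 -29/87 -28/89 -28/92 -26/95 -26/97 -24/101 -23/104 -23/103 -21/113 -21/108 -19/113 -18/119 -18/118 -17/129 -16/128 -15/131 -15/129 -14/134 -13/136 -12/141 -12/138 -11/144 -10/141 -9/148 -9/150 -8/153 -7/153 -6/160 -5/164 -5/164 -3/167 -3/165 -1/168 0/171 1/169 3/170 3/169 5/169
```

Call:
servo_tool(plan=[{"dx": -0.1, "dy": 0.5, "dz": 0.2, "ax": 4.5, "ay": 0.1, "az": -0.1, "hand": 0}, {"dx": -0.1, "dy": 0.5, "dz": 0.2, "ax": 4.5, "ay": 0.1, "az": -0.1, "hand": 0}, {"dx": -0.1, "dy": 0.5, "dz": 0.1, "ax": 4.5, "ay": 0.1, "az": -0.1, "hand": 0}, {"dx": -0.1, "dy": 0.5, "dz": 0.1, "ax": 4.5, "ay": 0.1, "az": -0.1, "hand": 0}, {"dx": 0, "dy": 0, "dz": 0, "ax": 0, "ay": 0, "az": 0, "hand": 0}, {"dx": 0, "dy": 0, "dz": 0, "ax": 0, "ay": 0, "az": 0, "hand": 0}])

```text
time_s: 10.9
ee_pos: [0.4162, 0.1549, 0.1981]
ee_rot: [-0.124, 3.099, -0.458]
ft_force: [-0.6, -0.0, -0.2]
grip_width: 0.0428
grip_force: 0.0
```

Run:
```python
from h import *
from cell import r
o=r.get_obs();show(o);p,q=pose(o);rows(p,q,[(0,-6,142,-17,4)])
```

```text
t10.90 p [  0.2  12.4 198.1] rot [16.8  0.4  0.3] F [-0.6  0.  -0.2] grip 42.8 mm 0.0 N q [ 0.4  -0.05 -0.09  1.63 -0.28  0.33]
-- 4 rows
{'dx': -0.0, 'dy': -0.04, 'dz': 1.48, 'ax': 0.1, 'ay': -0.1, 'az': -0.1}
{'dx': -0.0, 'dy': -0.03, 'dz': 1.48, 'ax': 0.1, 'ay': -0.1, 'az': -0.1}
{'dx': 0.0, 'dy': -0.03, 'dz': 1.48, 'ax': 0.1, 'ay': -0.1, 'az': -0.1}
{'dx': 0.0, 'dy': -0.03, 'dz': 1.48, 'ax': 0.1, 'ay': -0.1, 'az': -0.1}
```

Call:
servo_tool(plan=[{"dx": 0, "dy": 0, "dz": 1.5, "ax": 0, "ay": -0.1, "az": -0.1, "hand": 0}, {"dx": 0, "dy": -0.1, "dz": 1.5, "ax": 0, "ay": -0.1, "az": -0.1, "hand": 0}, {"dx": 0, "dy": 0, "dz": 1.5, "ax": 0, "ay": -0.1, "az": 0, "hand": 0}, {"dx": 0, "dy": 0, "dz": 1.4, "ax": 0, "ay": 0, "az": 0, "hand": 0}, {"dx": 0, "dy": 0, "dz": 0, "ax": 0, "ay": 0, "az": 0, "hand": -1}, {"dx": 0, "dy": 0, "dz": 0, "ax": 0, "ay": 0, "az": 0, "hand": -1}, {"dx": 0, "dy": 0, "dz": 0, "ax": 0, "ay": 0, "az": 0, "hand": -1}, {"dx": 0, "dy": 0, "dz": 0, "ax": 0, "ay": 0, "az": 0, "hand": -1}, {"dx": 0, "dy": 0, "dz": 0, "ax": 0, "ay": 0, "az": 0, "hand": -1}, {"dx": 0, "dy": 0, "dz": 0, "ax": 0, "ay": 0, "az": 0, "hand": -1}], newtons=60)

```text
time_s: 11.73
ee_pos: [0.4181, 0.1362, 0.1428]
ee_rot: [-0.127, 3.092, -0.457]
ft_force: [0.8, 0.7, 0.2]
grip_width: 0.0088
grip_force: 61.4
```

Run:
```python
from h import *
from cell import r
o=r.get_obs();show(o)
prof(r.snapshot("top"),step=4,ylo=-48,yhi=10)
s=r.snapshot("side");im=s["img"][110:280,230:400,::-1];cv2.imwrite("pics/s4.png",cv2.resize(im,None,fx=3.5,fy=3.5,interpolation=cv2.INTER_CUBIC))
```

```text
t11.73 p [  0.6  -6.4 142.8] rot [16.8 -0.   0.2] F [0.9 0.6 0.2] grip 8.8 mm 61.4 N q [ 0.36 -0.07 -0.22  1.5  -0.28  0.29]
-40 -47/45 -46/42 -44/46 -42/44 -40/53 -40/50 -38/62 -37/63 -35/69 -34/78 -33/78 -32/82 -30/85 -29/92 -28/94 -27/97 -25/102 -24/110 -23/109 -22/112 -20/116 -19/123 -18/130 -17/130 -16/135 -14/138 -14/136 -13/144 -12/148 -10/156 -10/153 -8/159 -7/166 -7/162 -6/166 -4/171 -4/169 -2/171 0/170 3/168
40 -47/46 -44/45 -42/52 -41/44 -40/54 -38/63 -37/64 -35/73 -34/70 -33/80 -32/86 -30/88 -28/94 -28/92 -26/98 -25/104 -23/110 -22/117 -21/113 -20/120 -19/123 -17/127 -16/134 -16/136 -14/141 -13/148 -13/147 -11/151 -10/154 -10/155 -9/159 -8/164 -7/162 -6/167 -4/172 -4/171 -2/171 1/170 3/170
```

View pics/s4.png

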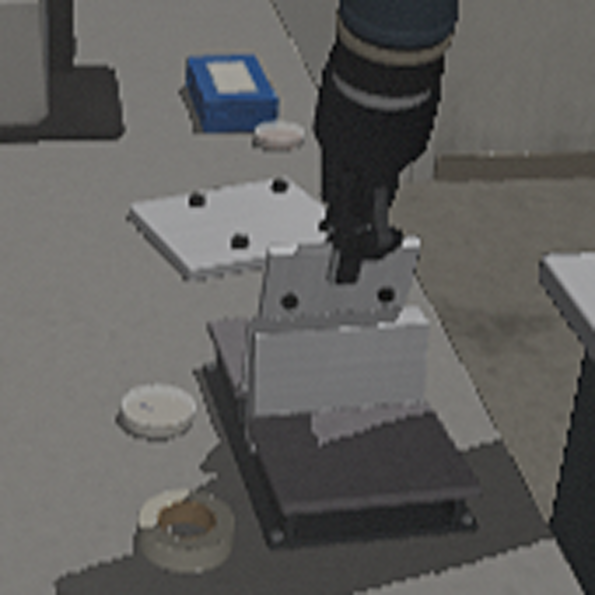

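The plate is pinched across its top edge near (340,265), leaning on the ridge, with almost no force on the wrist. Next it goes off the ridge, up, and over.

Run:
```python
from h import *
from cell import r
o=r.get_obs();p,q=pose(o);rows(p,q,[(0,-22,150,-17,2),(0,-25,226,-10,5),(0,69,224,-20,7)])
```

```text
-- 2 rows
{'dx': 0.03, 'dy': -0.85, 'dz': -0.12, 'ax': 0.1, 'ay': 0.0, 'az': -0.1}
{'dx': 0.03, 'dy': -0.85, 'dz': -0.12, 'ax': 0.1, 'ay': 0.0, 'az': -0.1}
-- 5 rows
{'dx': 0.0, 'dy': -0.5, 'dz': -1.44, 'ax': -1.4, 'ay': -0.0, 'az': 0.0}
{'dx': 0.0, 'dy': -0.47, 'dz': -1.45, 'ax': -1.4, 'ay': -0.0, 'az': 0.0}
{'dx': 0.0, 'dy': -0.43, 'dz': -1.46, 'ax': -1.4, 'ay': -0.0, 'az': 0.0}
{'dx': 0.0, 'dy': -0.4, 'dz': -1.47, 'ax': -1.4, 'ay': -0.0, 'az': 0.0}
{'dx': 0.0, 'dy': -0.36, 'dz': -1.48, 'ax': -1.4, 'ay': -0.0, 'az': 0.0}
-- 7 rows
{'dx': -0.0, 'dy': 1.33, 'dz': -0.21, 'ax': 1.4, 'ay': 0.0, 'az': 0.0}
{'dx': -0.0, 'dy': 1.32, 'dz': -0.24, 'ax': 1.4, 'ay': 0.0, 'az': 0.0}
{'dx': -0.0, 'dy': 1.32, 'dz': -0.27, 'ax': 1.4, 'ay': 0.0, 'az': 0.0}
{'dx': -0.0, 'dy': 1.31, 'dz': -0.3, 'ax': 1.4, 'ay': 0.0, 'az': 0.0}
{'dx': -0.0, 'dy': 1.3, 'dz': -0.34, 'ax': 1.4, 'ay': 0.0, 'az': 0.0}
{'dx': -0.0, 'dy': 1.29, 'dz': -0.37, 'ax': 1.4, 'ay': 0.0, 'az': 0.0}
{'dx': -0.0, 'dy': 1.28, 'dz': -0.4, 'ax': 1.4, 'ay': 0.0, 'az': 0.0}
```

Call:
servo_tool(plan=[{"dx": 0, "dy": -0.8, "dz": -0.2, "ax": 0, "ay": 0, "az": 0, "hand": -1}, {"dx": 0, "dy": -0.8, "dz": -0.2, "ax": 0, "ay": 0, "az": 0, "hand": -1}, {"dx": 0, "dy": -0.5, "dz": -1.4, "ax": -1.4, "ay": 0, "az": 0, "hand": -1}, {"dx": 0, "dy": -0.5, "dz": -1.5, "ax": -1.4, "ay": 0, "az": 0, "hand": -1}, {"dx": 0, "dy": -0.4, "dz": -1.5, "ax": -1.4, "ay": 0, "az": 0, "hand": -1}, {"dx": 0, "dy": -0.4, "dz": -1.5, "ax": -1.4, "ay": 0, "az": 0, "hand": -1}, {"dx": 0, "dy": -0.4, "dz": -1.5, "ax": -1.4, "ay": 0, "az": 0, "hand": -1}, {"dx": 0, "dy": 0.9, "dz": -0.1, "ax": 1, "ay": 0, "az": 0, "hand": -1}, {"dx": 0, "dy": 1.3, "dz": -0.2, "ax": 1.3, "ay": 0, "az": 0, "hand": -1}, {"dx": 0, "dy": 1.3, "dz": -0.3, "ax": 1.3, "ay": 0, "az": 0, "hand": -1}, {"dx": 0, "dy": 1.3, "dz": -0.3, "ax": 1.3, "ay": 0, "az": 0, "hand": -1}, {"dx": 0, "dy": 1.3, "dz": -0.3, "ax": 1.3, "ay": 0, "az": 0, "hand": -1}, {"dx": 0, "dy": 1.3, "dz": -0.4, "ax": 1.3, "ay": 0, "az": 0, "hand": -1}, {"dx": 0, "dy": 1.3, "dz": -0.4, "ax": 1.3, "ay": 0, "az": 0, "hand": -1}, {"dx": 0, "dy": 0.5, "dz": -0.2, "ax": 1, "ay": 0, "az": 0, "hand": -1}, {"dx": 0, "dy": 0, "dz": 0, "ax": 0, "ay": 0, "az": 0, "hand": -1}])

```text
time_s: 13.17
ee_pos: [0.4112, 0.214, 0.2267]
ee_rot: [-0.13, 3.08, -0.532]
ft_force: [1.1, -0.4, -3.0]
grip_width: 0.009
grip_force: 60.8
```

Run:
```python
from h import *
from cell import r
o=r.get_obs();show(o);p,q=pose(o);rows(p,q,[(0,104,131,-45,9),(0,126.6,83,-75,8)])
s=r.snapshot("side");im=s["img"][90:280,210:400,::-1];cv2.imwrite("pics/s5.png",cv2.resize(im,None,fx=3.1,fy=3.1,interpolation=cv2.INTER_CUBIC))
```

```text
t13.17 p [  0.3  71.7 226.7] rot [19.6  0.1  0.1] F [ 1.1 -0.5 -3. ] grip 9.0 mm 60.8 N q [ 0.54  0.06  0.06  1.73 -0.31  0.48]
-- 9 rows
{'dx': 0.0, 'dy': 0.69, 'dz': 0.88, 'ax': 2.8, 'ay': -0.0, 'az': -0.0}
{'dx': 0.0, 'dy': 0.74, 'dz': 0.85, 'ax': 2.8, 'ay': -0.0, 'az': -0.0}
{'dx': 0.0, 'dy': 0.78, 'dz': 0.81, 'ax': 2.8, 'ay': -0.0, 'az': -0.0}
{'dx': 0.0, 'dy': 0.82, 'dz': 0.77, 'ax': 2.8, 'ay': -0.0, 'az': -0.0}
{'dx': 0.0, 'dy': 0.85, 'dz': 0.73, 'ax': 2.8, 'ay': -0.0, 'az': -0.0}
{'dx': 0.0, 'dy': 0.89, 'dz': 0.69, 'ax': 2.8, 'ay': -0.0, 'az': -0.0}
{'dx': 0.0, 'dy': 0.92, 'dz': 0.64, 'ax': 2.8, 'ay': -0.0, 'az': -0.0}
{'dx': 0.0, 'dy': 0.95, 'dz': 0.59, 'ax': 2.8, 'ay': -0.0, 'az': -0.0}
{'dx': 0.0, 'dy': 0.98, 'dz': 0.55, 'ax': 2.8, 'ay': -0.0, 'az': -0.0}
-- 8 rows
{'dx': -0.0, 'dy': 0.62, 'dz': 0.22, 'ax': 3.7, 'ay': 0.0, 'az': 0.0}
{'dx': -0.0, 'dy': 0.64, 'dz': 0.18, 'ax': 3.7, 'ay': 0.0, 'az': 0.0}
{'dx': -0.0, 'dy': 0.65, 'dz': 0.14, 'ax': 3.7, 'ay': 0.0, 'az': 0.0}
{'dx': -0.0, 'dy': 0.66, 'dz': 0.1, 'ax': 3.7, 'ay': 0.0, 'az': 0.0}
{'dx': -0.0, 'dy': 0.66, 'dz': 0.06, 'ax': 3.7, 'ay': 0.0, 'az': 0.0}
{'dx': -0.0, 'dy': 0.66, 'dz': 0.01, 'ax': 3.7, 'ay': 0.0, 'az': 0.0}
{'dx': -0.0, 'dy': 0.66, 'dz': -0.03, 'ax': 3.7, 'ay': 0.0, 'az': 0.0}
{'dx': -0.0, 'dy': 0.66, 'dz': -0.07, 'ax': 3.7, 'ay': 0.0, 'az': 0.0}
```

View pics/s5.png

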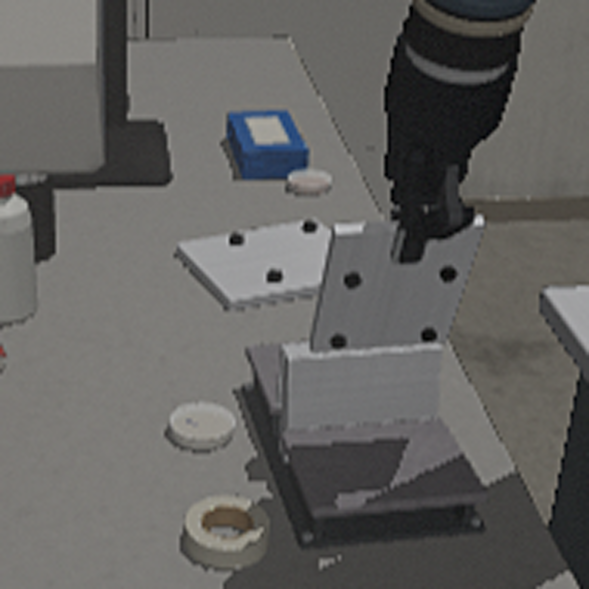

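The plate is held firmly above the left bed, clear of the ridge, with its four feet facing left. I'll let it down while turning it.

Call:
servo_tool(plan=[{"dx": 0, "dy": 0.7, "dz": 0.9, "ax": 2.8, "ay": 0, "az": 0, "hand": -1}, {"dx": 0, "dy": 0.7, "dz": 0.9, "ax": 2.8, "ay": 0, "az": 0, "hand": -1}, {"dx": 0, "dy": 0.8, "dz": 0.8, "ax": 2.8, "ay": 0, "az": 0, "hand": -1}, {"dx": 0, "dy": 0.8, "dz": 0.8, "ax": 2.8, "ay": 0, "az": 0, "hand": -1}, {"dx": 0, "dy": 0.9, "dz": 0.7, "ax": 2.8, "ay": 0, "az": 0, "hand": -1}, {"dx": 0, "dy": 0.9, "dz": 0.7, "ax": 2.8, "ay": 0, "az": 0, "hand": -1}, {"dx": 0, "dy": 0.9, "dz": 0.6, "ax": 2.8, "ay": 0, "az": 0, "hand": -1}, {"dx": 0, "dy": 0.9, "dz": 0.6, "ax": 2.8, "ay": 0, "az": 0, "hand": -1}, {"dx": 0, "dy": 1.0, "dz": 0.5, "ax": 2.8, "ay": 0, "az": 0, "hand": -1}, {"dx": 0, "dy": 0, "dz": 0, "ax": 0, "ay": 0, "az": 0, "hand": -1}])

```text
time_s: 14.05
ee_pos: [0.4073, 0.2449, 0.1265]
ee_rot: [-0.121, 2.877, -1.192]
ft_force: [-0.3, -0.1, -4.8]
grip_width: 0.0092
grip_force: 61.0
```

Run:
```python
from h import *
from cell import r
o=r.get_obs();show(o);p,q=pose(o);rows(p,q,[(0,126.6,84,-75,10)])
prof(r.snapshot("top"),step=3,ylo=20,yhi=150)
```

```text
t14.05 p [ -0.9 102.8 126.5] rot [45.   0.5  0.1] F [-0.3 -0.  -4.8] grip 9.2 mm 61.0 N q [ 0.76  0.48  0.18  1.84 -0.58  0.85]
-- 10 rows
{'dx': -0.01, 'dy': 0.47, 'dz': 0.13, 'ax': 3.0, 'ay': -0.0, 'az': 0.0}
{'dx': -0.01, 'dy': 0.47, 'dz': 0.11, 'ax': 3.0, 'ay': -0.0, 'az': 0.0}
{'dx': -0.01, 'dy': 0.48, 'dz': 0.08, 'ax': 3.0, 'ay': -0.0, 'az': 0.0}
{'dx': -0.01, 'dy': 0.48, 'dz': 0.06, 'ax': 3.0, 'ay': -0.0, 'az': 0.0}
{'dx': -0.01, 'dy': 0.49, 'dz': 0.03, 'ax': 3.0, 'ay': -0.0, 'az': 0.0}
{'dx': -0.01, 'dy': 0.49, 'dz': 0.01, 'ax': 3.0, 'ay': -0.0, 'az': 0.0}
{'dx': -0.01, 'dy': 0.49, 'dz': -0.02, 'ax': 3.0, 'ay': -0.0, 'az': 0.0}
{'dx': -0.01, 'dy': 0.48, 'dz': -0.04, 'ax': 3.0, 'ay': -0.0, 'az': 0.0}
{'dx': -0.01, 'dy': 0.48, 'dz': -0.07, 'ax': 3.0, 'ay': -0.0, 'az': 0.0}
{'dx': -0.01, 'dy': 0.48, 'dz': -0.09, 'ax': 3.0, 'ay': -0.0, 'az': 0.0}
-40 26/44 26/44 28/59 28/60 29/45 30/61 30/62 32/62 34/66 34/64 36/67 37/65 39/69 40/75 41/71 42/75 43/72 44/77 46/78 46/78 49/81 49/79 51/79 51/87 52/84 55/84 55/85 56/88 58/91 58/88 60/92 61/89 62/91 63/91 64/96 64/96 66/96 67/103 68/9
[... 277 characters left out ...]
09/139 111/143 111/140 112/144 113/141 114/145 115/145 116/148 117/150 118/149 120/147 121/147 123/145
40 27/59 27/57 27/42 29/62 29/59 31/64 31/62 33/64 33/64 36/66 37/69 38/67 39/71 40/68 41/72 43/78 43/75 45/78 47/73 48/80 49/84 50/81 51/85 53/79 54/86 55/86 55/87 57/90 58/87 60/89 61/93 62/93 63/94 64/95 65/99 67/101 67/100 69/100 70/99 71/104 72/107 73/105 75/107 76/102 77/106 78/106 79/110 81/112 82/110 83/115 83/113 84/116 85/115 86/119 88/121 88/118 90/122 91/119 92/125 93/119 94/124 96/126 97/130 97/128 99/132 100/129 101/134 102/130 103/134 104/139 105/135 106/137 107/137 107/141 109/140 109/143 110/142 111/145 112/142 114/144 115/142 116/146 117/149 118/148 120/145 120/145 123/144
```

Call:
servo_tool(plan=[{"dx": 0, "dy": 0.5, "dz": 0.1, "ax": 3, "ay": 0, "az": 0, "hand": -1}, {"dx": 0, "dy": 0.5, "dz": 0.1, "ax": 3, "ay": 0, "az": 0, "hand": -1}, {"dx": 0, "dy": 0.5, "dz": 0.1, "ax": 3, "ay": 0, "az": 0, "hand": -1}, {"dx": 0, "dy": 0.5, "dz": 0.1, "ax": 3, "ay": 0, "az": 0, "hand": -1}, {"dx": 0, "dy": 0.5, "dz": 0, "ax": 3, "ay": 0, "az": 0, "hand": -1}, {"dx": 0, "dy": 0.5, "dz": 0, "ax": 3, "ay": 0, "az": 0, "hand": -1}, {"dx": 0, "dy": 0.5, "dz": 0, "ax": 3, "ay": 0, "az": 0, "hand": -1}, {"dx": 0, "dy": 0.5, "dz": 0, "ax": 3, "ay": 0, "az": 0, "hand": -1}, {"dx": 0, "dy": 0.4, "dz": -0.1, "ax": 3, "ay": 0, "az": 0, "hand": -1}, {"dx": 0, "dy": 0.4, "dz": -0.1, "ax": 3, "ay": 0, "az": 0, "hand": -1}, {"dx": 0, "dy": 0, "dz": 0, "ax": 0, "ay": 0, "az": 0, "hand": -1}])

```text
time_s: 15.02
ee_pos: [0.4059, 0.2667, 0.0845]
ee_rot: [-0.102, 2.457, -1.875]
ft_force: [-0.9, -0.5, -4.7]
grip_width: 0.0091
grip_force: 61.3
```

Run:
```python
from h import *
from cell import r
o=r.get_obs();show(o)
prof(r.snapshot("top"),step=6,ylo=20,yhi=165)
s=r.snapshot("side");im=s["img"][90:300,230:440,::-1];cv2.imwrite("pics/s6.png",cv2.resize(im,None,fx=2.8,fy=2.8,interpolation=cv2.INTER_CUBIC))
```

```text
t15.02 p [ -0.4 124.7  84.5] rot [74.7  0.2  0.1] F [-1.  -0.4 -4.7] grip 9.1 mm 61.3 N q [ 0.88  1.03  0.54  2.29 -0.74  1.32]
-40 25/60 26/60 28/60 30/62 33/63 35/64 39/66 41/67 44/65 46/66 49/67 52/73 55/71 58/73 60/71 63/72 65/72 69/77 71/75 74/77 77/75 79/75 81/77 84/81 87/81 90/78 93/79 96/75 97/82 100/81 104/83 105/87 108/85 111/84 113/85 117/88 119/89 121/89 124/88 126/90 129/90 133/94 136/91 137/94 140/93 141/94 144/96 147/94 150/94
40 25/58 27/44 29/63 31/63 35/67 38/63 41/64 43/66 46/66 50/69 52/71 55/68 57/68 61/75 64/73 67/69 69/71 72/71 75/76 78/76 80/76 83/75 85/76 89/79 91/81 94/78 97/80 100/78 103/84 105/86 108/83 110/91 112/87 115/85 119/91 121/90 124/88 126/89 129/95 132/93 135/91 138/92 140/91 143/92 146/98 149/95
```

View pics/s6.png

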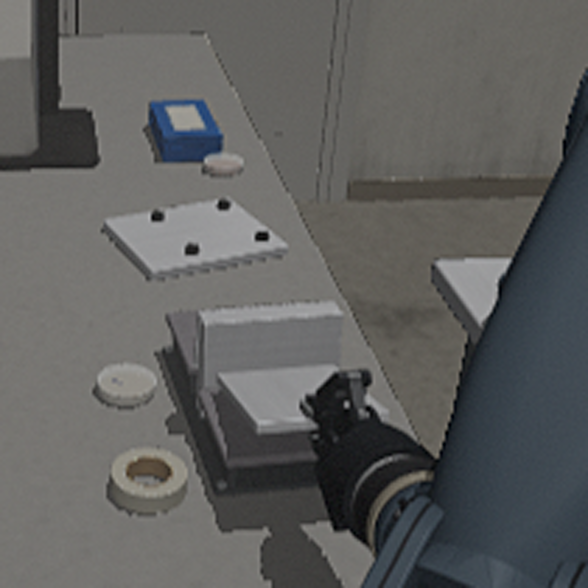

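Joint 4 is now at its limit (2.29). The plate is 15° from flat over the left bed, with its inner feet about 2 mm above it. I'll set the feet down and then open so that it follows the lower finger.

Call:
servo_tool(plan=[{"dx": 0, "dy": 0.1, "dz": 0, "ax": 0, "ay": 0, "az": 0, "hand": -1}, {"dx": 0, "dy": 0.1, "dz": 0, "ax": 0, "ay": 0, "az": 0, "hand": -1}, {"dx": 0, "dy": 0.1, "dz": 0.1, "ax": 0, "ay": 0, "az": 0, "hand": -1}, {"dx": 0, "dy": 0, "dz": 0, "ax": 0, "ay": 0, "az": 0, "hand": -1}])

```text
time_s: 15.45
ee_pos: [0.4061, 0.2672, 0.0855]
ee_rot: [-0.101, 2.458, -1.87]
ft_force: [0.5, 0.5, -3.3]
grip_width: 0.0093
grip_force: 61.5
```

Run:
```python
from h import *
from cell import r
o=r.get_obs();show(o)
prof(r.snapshot("top"),step=12,ylo=20,yhi=165)
```

```text
t15.45 p [ -0.2 125.2  85.5] rot [74.6  0.   0.2] F [ 0.5  0.4 -3.3] grip 9.3 mm 61.5 N q [ 0.88  1.03  0.54  2.29 -0.74  1.32]
-40 25/64 28/61 34/64 39/68 46/69 51/71 55/68 60/71 67/74 72/74 78/77 83/79 89/75 94/82 99/81 105/80 110/86 115/85 119/89 125/91 130/91 136/89 140/92 146/95
40 25/66 28/66 33/65 40/69 45/66 52/70 57/72 63/73 68/73 74/73 80/79 85/78 92/81 96/81 103/85 108/84 113/84 119/89 124/88 130/92 135/91 141/98 146/94
```

Run:
```python
from h import *
from cell import r
o=r.get_obs();p,q=pose(o);rows(p,q,[(0,119,95,-65,4),(0,119,92,-65,2)])
```

```text
-- 4 rows
{'dx': -0.01, 'dy': -0.27, 'dz': 0.08, 'ax': -2.4, 'ay': -0.0, 'az': -0.0}
{'dx': -0.01, 'dy': -0.28, 'dz': 0.07, 'ax': -2.4, 'ay': -0.0, 'az': -0.0}
{'dx': -0.01, 'dy': -0.28, 'dz': 0.06, 'ax': -2.4, 'ay': -0.0, 'az': -0.0}
{'dx': -0.01, 'dy': -0.28, 'dz': 0.05, 'ax': -2.4, 'ay': -0.0, 'az': -0.0}
-- 2 rows
{'dx': -0.0, 'dy': 0.14, 'dz': 0.06, 'ax': 0.0, 'ay': 0.0, 'az': 0.0}
{'dx': -0.0, 'dy': 0.14, 'dz': 0.06, 'ax': 0.0, 'ay': 0.0, 'az': 0.0}
```

Call:
servo_tool(plan=[{"dx": 0, "dy": -0.3, "dz": 0.1, "ax": -2.4, "ay": 0, "az": 0, "hand": -1}, {"dx": 0, "dy": -0.3, "dz": 0.1, "ax": -2.4, "ay": 0, "az": 0, "hand": -1}, {"dx": 0, "dy": -0.3, "dz": 0.1, "ax": -2.4, "ay": 0, "az": 0, "hand": -1}, {"dx": 0, "dy": -0.2, "dz": 0, "ax": -2.4, "ay": 0, "az": 0, "hand": -1}, {"dx": 0, "dy": 0.1, "dz": 0.1, "ax": 0, "ay": 0, "az": 0, "hand": -1}, {"dx": 0, "dy": 0.1, "dz": 0.1, "ax": 0, "ay": 0, "az": 0, "hand": -1}, {"dx": 0, "dy": 0, "dz": 0, "ax": 0, "ay": 0, "az": 0, "hand": -1}])

```text
time_s: 16.08
ee_pos: [0.4066, 0.2597, 0.0924]
ee_rot: [-0.112, 2.606, -1.667]
ft_force: [0.5, 3.4, 3.1]
grip_width: 0.0091
grip_force: 62.2
```

Run:
```python
from h import *
from cell import r
o=r.get_obs();show(o)
prof(r.snapshot("top"),step=12,ylo=20,yhi=165)
```

```text
t16.08 p [ -0.4 117.7  92.4] rot [65.2  0.  -0. ] F [0.8 3.4 3.1] grip 9.1 mm 62.2 N q [ 0.86  0.85  0.41  2.12 -0.71  1.16]
-40 23/56 29/57 34/63 40/63 45/62 51/68 56/68 61/69 67/75 71/77 76/77 81/83 87/83 91/84 97/91 102/90 107/96 112/95 117/96 121/99 127/104 131/105 136/105
40 24/56 29/58 36/61 41/62 46/66 52/70 58/67 62/77 68/76 74/73 79/80 84/82 90/87 95/86 100/87 105/92 110/95 114/97 121/100 125/99 131/105 136/106 140/106
```

Call:
servo_tool(plan=[{"dx": 0, "dy": 0, "dz": 0, "ax": 0, "ay": 0, "az": 0, "hand": -0.8}, {"dx": 0, "dy": 0, "dz": 0, "ax": 0, "ay": 0, "az": 0, "hand": -0.6}, {"dx": 0, "dy": 0, "dz": 0, "ax": 0, "ay": 0, "az": 0, "hand": -0.4}, {"dx": 0, "dy": 0, "dz": 0, "ax": 0, "ay": 0, "az": 0, "hand": -0.2}, {"dx": 0, "dy": 0, "dz": 0, "ax": 0, "ay": 0, "az": 0, "hand": 0}, {"dx": 0, "dy": 0, "dz": 0, "ax": 0, "ay": 0, "az": 0, "hand": 0}, {"dx": 0, "dy": 0, "dz": 0, "ax": 0, "ay": 0, "az": 0, "hand": 0}])

```text
time_s: 16.72
ee_pos: [0.4062, 0.2596, 0.0909]
ee_rot: [-0.11, 2.609, -1.665]
ft_force: [0.2, 0.1, -0.5]
grip_width: 0.0424
grip_force: 0.6
```

Run:
```python
from h import *
from cell import r
o=r.get_obs();show(o)
prof(r.snapshot("top"),step=12,ylo=20,yhi=170)
p,q=pose(o);rows(p,q,[(0,125,75,-65,5),(0,131,57,-65,5)])
```

```text
t16.72 p [ -0.8 117.6  90.9] rot [65.1  0.1  0.1] F [ 0.2  0.  -0.5] grip 42.4 mm 0.6 N q [ 0.86  0.85  0.41  2.12 -0.71  1.16]
-40 23/57 28/59 34/55 40/63 45/62 51/69 56/68 62/62 67/73 73/70 79/73 84/73 89/74 95/81 100/79 105/78 111/82 117/80 122/86 127/87 132/85 138/90 143/90 148/91
40 24/57 29/60 36/63 42/60 46/63 53/63 58/65 65/68 70/70 76/74 81/73 87/71 93/75 97/77 104/81 109/81 114/80 120/86 125/85 131/89 136/89 141/91 146/95
-- 5 rows
{'dx': -0.02, 'dy': 0.35, 'dz': -0.0, 'ax': -0.0, 'ay': -0.0, 'az': -0.0}
{'dx': -0.02, 'dy': 0.35, 'dz': 0.0, 'ax': -0.0, 'ay': -0.0, 'az': -0.0}
{'dx': -0.02, 'dy': 0.35, 'dz': 0.0, 'ax': -0.0, 'ay': -0.0, 'az': -0.0}
{'dx': -0.02, 'dy': 0.35, 'dz': 0.0, 'ax': -0.0, 'ay': -0.0, 'az': -0.0}
{'dx': -0.02, 'dy': 0.35, 'dz': 0.0, 'ax': -0.0, 'ay': -0.0, 'az': -0.0}
-- 5 rows
{'dx': -0.0, 'dy': 0.38, 'dz': 0.04, 'ax': 0.0, 'ay': 0.0, 'az': 0.0}
{'dx': -0.0, 'dy': 0.38, 'dz': 0.04, 'ax': 0.0, 'ay': 0.0, 'az': 0.0}
{'dx': -0.0, 'dy': 0.38, 'dz': 0.04, 'ax': 0.0, 'ay': 0.0, 'az': 0.0}
{'dx': -0.0, 'dy': 0.38, 'dz': 0.04, 'ax': 0.0, 'ay': 0.0, 'az': 0.0}
{'dx': -0.0, 'dy': 0.38, 'dz': 0.04, 'ax': 0.0, 'ay': 0.0, 'az': 0.0}
```

Plate now 15° from flat, resting on the lower finger; I'll lower it the rest of the way.

Call:
servo_tool(plan=[{"dx": 0, "dy": 0.3, "dz": 0, "ax": 0, "ay": 0, "az": 0, "hand": 0}, {"dx": 0, "dy": 0.4, "dz": 0, "ax": 0, "ay": 0, "az": 0, "hand": 0}, {"dx": 0, "dy": 0.4, "dz": 0, "ax": 0, "ay": 0, "az": 0, "hand": 0}, {"dx": 0, "dy": 0.3, "dz": 0, "ax": 0, "ay": 0, "az": 0, "hand": 0}, {"dx": 0, "dy": 0.4, "dz": 0, "ax": 0, "ay": 0, "az": 0, "hand": 0}, {"dx": 0, "dy": 0, "dz": 0, "ax": 0, "ay": 0, "az": 0, "hand": 0}])

```text
time_s: 17.27
ee_pos: [0.4055, 0.2676, 0.0738]
ee_rot: [-0.11, 2.609, -1.665]
ft_force: [-0.0, 0.7, -1.1]
grip_width: 0.0428
grip_force: 0.8
```

Run:
```python
from h import *
from cell import r
o=r.get_obs();show(o)
prof(r.snapshot("top"),step=12,ylo=20,yhi=170)
p,q=pose(o);rows(p,q,[(0,131,57,-65,5)])
```

```text
t17.27 p [ -0.8 125.6  73.8] rot [65.1  0.1  0.1] F [ 0.   0.7 -1.1] grip 42.8 mm 0.8 N q [ 0.87  0.89  0.43  2.11 -0.7   1.17]
-40 25/46 28/59 34/58 40/63 45/60 52/62 57/61 63/63 69/63 75/62 80/68 86/66 91/65 98/69 103/66 110/70 115/68 119/71 126/72 132/71 137/69 143/75 148/74
40 26/62 30/59 36/61 42/61 47/60 54/63 59/62 65/65 71/64 76/65 83/67 89/63 95/67 100/70 106/71 112/68 119/72 124/69 130/71 136/71 142/71 148/74 154/71
-- 5 rows
{'dx': -0.02, 'dy': 0.35, 'dz': 0.04, 'ax': -0.0, 'ay': -0.0, 'az': 0.0}
{'dx': -0.02, 'dy': 0.35, 'dz': 0.04, 'ax': -0.0, 'ay': -0.0, 'az': 0.0}
{'dx': -0.02, 'dy': 0.35, 'dz': 0.04, 'ax': -0.0, 'ay': -0.0, 'az': 0.0}
{'dx': -0.02, 'dy': 0.35, 'dz': 0.04, 'ax': -0.0, 'ay': -0.0, 'az': 0.0}
{'dx': -0.02, 'dy': 0.35, 'dz': 0.05, 'ax': -0.0, 'ay': -0.0, 'az': 0.0}
```

Call:
servo_tool(plan=[{"dx": 0, "dy": 0.4, "dz": 0, "ax": 0, "ay": 0, "az": 0, "hand": 0}, {"dx": 0, "dy": 0.4, "dz": 0, "ax": 0, "ay": 0, "az": 0, "hand": 0}, {"dx": 0, "dy": 0.4, "dz": 0, "ax": 0, "ay": 0, "az": 0, "hand": 0}, {"dx": 0, "dy": 0.4, "dz": 0, "ax": 0, "ay": 0, "az": 0, "hand": 0}, {"dx": 0, "dy": 0.3, "dz": 0, "ax": 0, "ay": 0, "az": 0, "hand": 0}, {"dx": 0, "dy": 0, "dz": 0, "ax": 0, "ay": 0, "az": 0, "hand": 0}])

```text
time_s: 17.82
ee_pos: [0.4049, 0.2754, 0.0572]
ee_rot: [-0.111, 2.609, -1.666]
ft_force: [-0.7, -0.6, 0.0]
grip_width: 0.0425
grip_force: 0.0
```

Run:
```python
from h import *
from cell import r
o=r.get_obs();show(o)
s=r.snapshot("top");S,_=plate(s)
m=(abs(S[...,0])<70)&(S[...,1]>20)&(S[...,1]<170)&(S[...,2]>54)&(S[...,2]<75);p=S[m]
for x0 in(-40,40):
    k=p[abs(p[:,0]-x0)<10];a=np.polyfit(k[:,1],k[:,2],1);print(x0,"slope deg",np.degrees(np.arctan(a[0])),"z at 30,150",np.polyval(a,[30,150]),"y",k[:,1].min(),k[:,1].max())
p2=RS.inv()
```

```text
t17.82 p [ -0.7 133.5  57.2] rot [65.1  0.1  0. ] F [-0.8 -0.6  0. ] grip 42.5 mm 0.0 N q [ 0.87  0.92  0.46  2.1  -0.69  1.18]
-40 slope deg 0.0269706634497807 z at 30,150 [59.81973835 59.87622558] y 27.303687081446682 156.09437031962204
40 slope deg -0.026691107670956213 z at 30,150 [59.76115348 59.70525176] y 27.340034686083204 157.28755366100583
```

The plate lies level at the feet-down height, spanning y 27 to 157 mm. I'll withdraw the fingers outwards.

Call:
servo_tool(plan=[{"dx": 0, "dy": 0.2, "dz": -0.4, "ax": 0, "ay": 0, "az": 0, "hand": 0}, {"dx": 0, "dy": 0.5, "dz": -1.1, "ax": 0, "ay": 0, "az": 0, "hand": 0}, {"dx": 0, "dy": 0.5, "dz": -1.1, "ax": 0, "ay": 0, "az": 0, "hand": 0}, {"dx": 0, "dy": 0.5, "dz": -1.1, "ax": 0, "ay": 0, "az": 0, "hand": 0}, {"dx": 0, "dy": 0.5, "dz": -1.1, "ax": 0, "ay": 0, "az": 0, "hand": 0}, {"dx": 0, "dy": 0.5, "dz": -1.1, "ax": 0, "ay": 0, "az": 0, "hand": 0}, {"dx": 0, "dy": 0.2, "dz": -1.1, "ax": 0, "ay": 0, "az": 0, "hand": 0}, {"dx": 0, "dy": -0.5, "dz": -1.2, "ax": 0, "ay": 0, "az": 0, "hand": 0}, {"dx": 0, "dy": -0.8, "dz": -1.2, "ax": 0, "ay": 0, "az": 0, "hand": 0}, {"dx": 0, "dy": -0.8, "dz": -1.2, "ax": 0, "ay": 0, "az": 0, "hand": 0}, {"dx": 0, "dy": 0, "dz": 0, "ax": 0, "ay": 0, "az": 0, "hand": 0}, {"dx": 0, "dy": 0, "dz": 0, "ax": 0, "ay": 0, "az": 0, "hand": 0}])

```text
time_s: 18.87
ee_pos: [0.3925, 0.3616, 0.09]
ee_rot: [-0.118, 2.615, -1.636]
ft_force: [-0.1, 0.2, 0.4]
grip_width: 0.0429
grip_force: 0.0
```

Run:
```python
from h import *
from cell import r
o=r.get_obs();show(o)
s=r.snapshot("top");S,_=plate(s)
m=(abs(S[...,0])<70)&(S[...,1]>15)&(S[...,1]<170)&(S[...,2]>53)&(S[...,2]<70);p=S[m]
print(cv2.minAreaRect(p[:,:2].astype('float32')),p.mean(0),np.polyfit(p[:,1],p[:,2],1),np.polyfit(p[:,0],p[:,2],1))
cv2.imwrite("pics/t7.png",cv2.resize(s["img"][170:310,130:300,::-1],None,fx=4,fy=4,interpolation=cv2.INTER_CUBIC))
```

```text
t18.87 p [ -5.7 220.4  90. ] rot [64.1 -0.6 -0.2] F [-0.1  0.2  0.4] grip 42.9 mm 0.0 N q [ 0.96  1.08  0.8   2.29 -0.62  1.22]
((-1.4589347839355469, 92.22882080078125), (110.03717041015625, 130.91168212890625), 0.37448185682296753) [-1.93586632 91.22643561 59.85109178] [-1.07468359e-03  5.99491313e+01] [1.95348787e-03 5.98548735e+01]
```

View pics/t7.png

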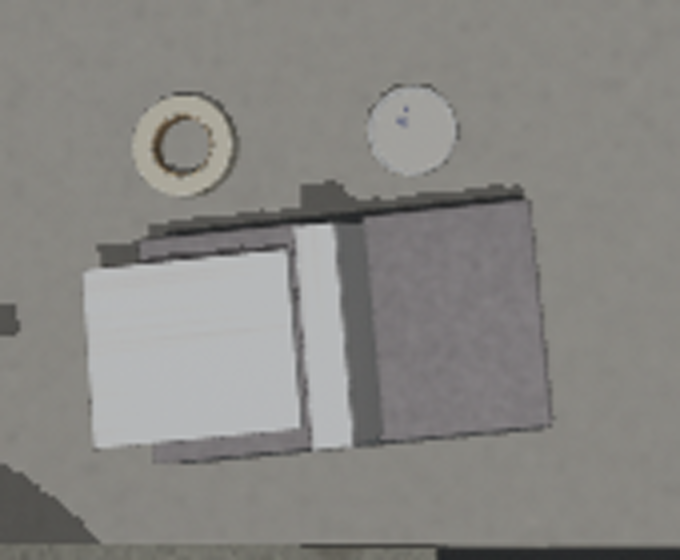

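The plate, at (195,350) in the crop, lies square on the left bed: centre y about 92 mm, x about -1.5 mm, yaw error 0.4°. The gripper is clear, and the tape and dish have not moved.

```bash
python3 -c "
from cell import r
print(r.close_job())"
```

```text
the job is handed in; nothing more can be done
None
```

The plate is standing level on its four feet on the left-hand bed, about 92 mm left of the stand's middle and within 2 mm of it along the ridge. It is within about half a degree of the bed's line, the gripper is clear, the tape roll and petri dish are undisturbed, and I handed the job in (no score came back).

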